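Set a divider tote for an order of cartons, pack it and set its count wheel

TASK

Set up and pack the low cream tote with the dividers: first slide its two dividers so that the bay nearest the robot takes the long cartons with one to two centimetres to spare and the other two bays come out about equal. Then lay every carton that is there flat on the tote's floor, the long ones lengthwise in that near bay and the short ones in the two short bays. Last, turn the lug on the little counter's wheel to the tick for the number of cartons in the tote, and leave the orange sachet, tape roll and marker alone.

Things in the scene. Friction and masses are not known exactly. Their poses are not given: they have to be found in the camera images.
- tote: Low cream divider tote, fixed to the table, lying roughly along the robot's x. Origin at the centre of its underside; its x runs along its length, away from the robot, y to the left. Inside 257 mm (x) by 120 mm (y); floor 4 mm thick, walls 4 mm thick with their top 18 mm above the table. Two dividers, a (nearer the robot) and b, each 6 mm thick and 18 mm high, cross it and part it into a near, a middle and a far bay.
- divider_a (a joint): Slide of divider a along the tote's x: clear length in m of the near bay, from the inner face of the near end wall to the divider (range 0 to 0.14; increases away from the robot). Stays where it is left; about 2 N of friction.
- divider_b (a joint): Slide of divider b along the tote's x: clear length in m of the far bay, from the divider to the inner face of the far end wall (range 0 to 0.105; increases towards the robot). Stays where it is left; about 2 N of friction. The middle bay's clear length is 0.245 minus both values.
- divider_a_tab (a point): Top centre, 50 mm above the table, of divider a's upright grey tab, 10 mm thick along the tote's x and 26 mm wide along its y, which stands up from the middle of the divider from 16 to 50 mm height. Axes as the tote's; the divider's mid-plane passes through it.
- divider_b_tab (a point): Top centre of divider b's tab, just like divider a's.
- counter: Small round white counter, fixed to the table, 80 mm across and 22 mm high, with a steel wheel (54 mm across, its top at 30 mm) on it that turns about the counter's upright axis. Origin at the centre of its underside, on that axis. Nine black ticks on the white rim mark 0 to 8, clockwise from above, 0.6 rad apart; the long thick one, in the direction of the counter's own +y, is 0.
- wheel (a joint): Angle of the counter's wheel in rad, growing clockwise seen from above; the lug stands at tick k when it reads 0.6 k (range -0.05 to 5.2). It turns stiffly (0.03 N m of friction) and stays where it is left.
- lug (a point): Top centre, 54 mm above the table, of the wheel's one finger lug: an upright dark steel pin 12 mm across and 24 mm tall, 20 mm from the wheel's axis. It can be pushed round from the side with a fingertip.
- long_1: Long cardboard carton with a white band, 104 mm (its x) by 38 by 38 mm, 80 g. Origin at its centre. May be absent; one or two are there. Cartons lie right of the tote or left of the room's large deep empty cream tray (y from -0.10 to 0.30, x from 0.40 on, walls 85 mm high), which stands between and has no part in the job.
- long_2: Long cardboard carton with a white band, 104 mm (its x) by 38 by 38 mm, 80 g. Origin at its centre. May be absent; one or two are there. Cartons lie right of the tote or left of the room's large deep empty cream tray (y from -0.10 to 0.30, x from 0.40 on, walls 85 mm high), which stands between and has no part in the job.
- short_1: Short cardboard carton with a white band, 50 mm (its x) by 38 by 38 mm, 50 g. Origin at its centre. May be absent; two or three are there.
- short_2: Short cardboard carton with a white band, 50 mm (its x) by 38 by 38 mm, 50 g. Origin at its centre. May be absent; two or three are there.
- short_3: Short cardboard carton with a white band, 50 mm (its x) by 38 by 38 mm, 50 g. Origin at its centre. May be absent; two or three are there.
- sachet: Flat orange sachet, 150 by 98 by 11 mm, lying on the table; to be left alone. Origin at the centre of its underside.
- tape_roll: Roll of tape, 103 mm across, 25 mm high, lying flat; to be left alone. Origin at the centre of its underside.
- marker: Black and white marker pen, 135 mm long, lying on the table; to be left alone. Origin at the centre of its underside.

How it is judged:
On the way, in this order (a step that is already met when the one before it is completed fails the run):
1. both dividers are set: near bay 5 to 28 mm longer than a long carton, middle and far bay each 52 to 73 mm (value of joint divider_a between 0.109 and 0.132 m and value of joint divider_b between 0.052 and 0.073 m and x of divider_b_tab in the frame of divider_a_tab between 0.058 and 0.079 m), for 0.2 s.
2. every carton present lies flat on the tote's floor, long ones in the near bay, short ones in the other two (z of long_1 in the frame of tote between 0.019 and 0.0268 m and y of long_1 in the frame of tote between -0.045 and 0.045 m and x of long_1 in the frame of tote between -0.112 and 0.112 m and x of each of long_1, long_2 in the frame of divider_a_tab below -0.045 m and linear speed of each of long_1, long_2, short_1, short_2, short_3 below 0.02 m/s and z of long_2 in the frame of tote between 0.019 and 0.0268 m and y of long_2 in the frame of tote between -0.045 and 0.045 m and x of long_2 in the frame of tote between -0.112 and 0.112 m and z of short_1 in the frame of tote between 0.019 and 0.0268 m and y of short_1 in the frame of tote between -0.045 and 0.045 m and x of short_1 in the frame of tote between -0.112 and 0.112 m and x of each of short_1, short_2, short_3 in the frame of divider_a_tab above 0.018 m and z of short_2 in the frame of tote between 0.019 and 0.0268 m and y of short_2 in the frame of tote between -0.045 and 0.045 m and x of short_2 in the frame of tote between -0.112 and 0.112 m and z of short_3 in the frame of tote between 0.019 and 0.0268 m and y of short_3 in the frame of tote between -0.045 and 0.045 m and x of short_3 in the frame of tote between -0.112 and 0.112 m), for 0.2 s.
3. the counter's lug stands at the tick for the number of cartons ((((height (world z) of long_1 above -9 m or value of joint wheel above 99 rad) and (height (world z) of long_2 above -9 m or value of joint wheel above 99 rad) and (height (world z) of short_1 above -9 m or value of joint wheel above 99 rad) and (height (world z) of short_2 above -9 m or value of joint wheel above 99 rad) and (height (world z) of short_3 above -9 m or value of joint wheel above 99 rad) and value of joint wheel between 2.85 and 3.15 rad) or ((height (world z) of long_1 above -9 m or value of joint wheel above 99 rad) and (height (world z) of long_2 above -9 m or value of joint wheel above 99 rad) and ((height (world z) of short_1 above 9 m and value of joint wheel below 99 rad) or (height (world z) of short_2 above 9 m and value of joint wheel below 99 rad) or (height (world z) of short_3 above 9 m and value of joint wheel below 99 rad)) and value of joint wheel between 2.25 and 2.55 rad) or (((height (world z) of long_1 above 9 m and value of joint wheel below 99 rad) or (height (world z) of long_2 above 9 m and value of joint wheel below 99 rad)) and (height (world z) of short_1 above -9 m or value of joint wheel above 99 rad) and (height (world z) of short_2 above -9 m or value of joint wheel above 99 rad) and (height (world z) of short_3 above -9 m or value of joint wheel above 99 rad) and value of joint wheel between 2.25 and 2.55 rad) or (((height (world z) of long_1 above 9 m and value of joint wheel below 99 rad) or (height (world z) of long_2 above 9 m and value of joint wheel below 99 rad)) and ((height (world z) of short_1 above 9 m and value of joint wheel below 99 rad) or (height (world z) of short_2 above 9 m and value of joint wheel below 99 rad) or (height (world z) of short_3 above 9 m and value of joint wheel below 99 rad)) and value of joint wheel between 1.65 and 1.95 rad))), for 0.2 s.
At the end, for the whole second after the job is handed in: Near bay 109 to 132 mm long, middle and far bay 52 to 73 mm each; every carton flat on the tote's floor and still, long ones in the near bay, short ones in the others; wheel within 0.15 rad of the tick equal to the number of cartons (all of step 1 and all of step 2 and (((height (world z) of long_1 above -9 m or value of joint wheel above 99 rad) and (height (world z) of long_2 above -9 m or value of joint wheel above 99 rad) and (height (world z) of short_1 above -9 m or value of joint wheel above 99 rad) and (height (world z) of short_2 above -9 m or value of joint wheel above 99 rad) and (height (world z) of short_3 above -9 m or value of joint wheel above 99 rad) and value of joint wheel between 2.85 and 3.15 rad) or ((height (world z) of long_1 above -9 m or value of joint wheel above 99 rad) and (height (world z) of long_2 above -9 m or value of joint wheel above 99 rad) and ((height (world z) of short_1 above 9 m and value of joint wheel below 99 rad) or (height (world z) of short_2 above 9 m and value of joint wheel below 99 rad) or (height (world z) of short_3 above 9 m and value of joint wheel below 99 rad)) and value of joint wheel between 2.25 and 2.55 rad) or (((height (world z) of long_1 above 9 m and value of joint wheel below 99 rad) or (height (world z) of long_2 above 9 m and value of joint wheel below 99 rad)) and (height (world z) of short_1 above -9 m or value of joint wheel above 99 rad) and (height (world z) of short_2 above -9 m or value of joint wheel above 99 rad) and (height (world z) of short_3 above -9 m or value of joint wheel above 99 rad) and value of joint wheel between 2.25 and 2.55 rad) or (((height (world z) of long_1 above 9 m and value of joint wheel below 99 rad) or (height (world z) of long_2 above 9 m and value of joint wheel below 99 rad)) and ((height (world z) of short_1 above 9 m and value of joint wheel below 99 rad) or (height (world z) of short_2 above 9 m and value of joint wheel below 99 rad) or (height (world z) of short_3 above 9 m and value of joint wheel below 99 rad)) and value of joint wheel between 1.65 and 1.95 rad))); the robot touches nothing.
It fails at once if the sachet is moved more than 3 cm (distance of sachet from where it was at the start of the episode above 0.03 m).
It fails at once if the tape roll is moved more than 3 cm (distance of tape_roll from where it was at the start of the episode above 0.03 m).
It fails at once if the marker is moved more than 3 cm (distance of marker from where it was at the start of the episode above 0.03 m).
Of long_1, long_2 only 1 to 2 are there at a start; the rules pass over those that are not, and their reading is None.
Of short_1, short_2, short_3 only 2 to 3 are there at a start; the rules pass over those that are not, and their reading is None.
At some moment in a run one of long_1, long_2, short_1, short_2, short_3 may be knocked a few centimetres aside while the robot is not near it.
Once in a run the grip may slacken for a moment while it holds something.
It also fails if it takes over 210 s, if anything falls off the work surface, if the arm or the gripper's body presses on something with over 40 N, if the wrist force passes 120 N, or if a joint passes its speed limit or range.

ROBOT

A 6-joint arm with a two-finger parallel gripper is mounted at the origin on a cart in front of the work surface, level with it; the furniture and walls round the work are solid. World frame = base frame: x ahead of the robot, y to its left, z up, the work surface at z = 0. Lengths are in m, angles in rad, forces in N, time in s.
With the tool pointing down it reaches from about 0.25 to 0.775 m from the base axis. Payload 4 kg.
Tool frame: the origin (TCP) lies at the very end of the fingers, on their centre line; the grasp point (between the pads) lies 19 mm behind it; z points along the fingers, y is the line along which they close (so a half turn about z gives the same grasp; the last joint's range is limited). The gripper opens to 94 mm and grips with 3 to 60 N. Pads are 16 mm wide; open, the fingers measure 119 mm over their backs; the gripper's body (75 mm by 177 mm) begins 78 mm behind the grasp point.
Start: joints at [-1.378, 0.087, 1.371, -0, 1.684, -0.103], TCP at [0.16, -0.526, 0.206] pointing down, gripper open.
Joint ranges: [-3.1, 3.1], [-0.76, 2.03], [0.27, 2.55], [-1.08, 4.22], [0.17, 2.65], [-2.57, 2.57]. Speed limits (rad/s): [2.79, 2.79, 3.14, 3.14, 3.14, 3.14].

INTERFACE

Orientations are given as [roll, pitch, yaw] about the fixed x, y, z axes, in that order (R = Rz(yaw) Ry(pitch) Rx(roll)).
In Python, from bench import robot, vision gives the robot as it stands.
- The arm moves only by the shell command python3 -m crank 'ROWS'. ROWS is JSON, a list of rows, each a list of 3 entries, a list of its own where there are three numbers: the closure, from 0 (fully open) to 1 (shut), then the shift along the tool's x, y, z in m, then the turn, a rotation vector about the tool's x, y, z in degrees. A call has 1 to 8 rows; each row shifts and turns the commanded pose from where the row before left it, along the tool's axes as they then stand; what a row does not reach is not made up. A row lasts 1/10 s, in which the tool goes at most 50 mm and 8.59 degrees, less where a joint would pass 70% of its speed; a pose out of reach is approached as far as the arm can. A call with a gripper value outside its range is refused whole. The fingers move at their own pace and stop on an object; the grip force is fixed at half the most. Time passes only in rows, so rows that do not move let the fingers close. It gives the time, the measured TCP pose, the force, the opening and the grip force at its end, in the units of the state.
- robot.get_obs(): the state, without advancing time (a new reading comes with each control period).
- vision.snapshot(name): name is "scene" or "top"; returns a dict with "color" (480x640x3 uint8, red, green, blue), "z_map" (480x640 float32, m along the optical axis (not along the pixel's ray), 0 where there is no reading), "fx", "fy", "cx", "cy" (pixels), "R" (3x3) and "t" (3): a world point X has camera coordinates R X + t. Camera axes: x right, y down, z forward; pixel columns grow to the right and rows downward; lengths in m; the calibration is good to about 2 mm. A picture is of the moment at which its call begins.
- robot.close_job(): hands the job in; it is judged then, once.
The state is a dict: "time": time; "joint_positions": joint angles; "qvel": joint speeds; "joint_torque": joint torques, N m; "tool_pos": TCP position; "ee_rot": TCP orientation; "wrist_force": force on the tool from outside, world axes, zero at the start; "wrist_torque": the same for the moment, N m; "width": finger opening in m; "finger_force": force on a finger pad.
Only numpy, scipy, OpenCV 4.12 (cv2) and the standard library are available. Lean on these libraries where they do the work, as an engineer would, in place of code of your own. Each camera call takes 0.05 s, during which the arm holds its last target. There are 200 camera calls.

## Working session

There is one attempt and no reset: what is moved stays moved. The work goes in short steps, Python scripts to look and compute and a shell command to move; the robot and the scene stay as the last step left them, time stands still between calls to the robot, and variables do not carry over. Pictures are saved under pics/ and viewed, at most 14 in all, crops included, and the job is handed in when it is done.

```bash
mkdir -p pics; cat > h.py <<'E'
import numpy as np, cv2
from bench import robot, vision
def snap(n):
    s=vision.snapshot(n); return s
def cloud(s):
    z=s["z_map"]; v,u=np.indices(z.shape)
    P=np.stack([(u-s["cx"])/s["fx"]*z,(v-s["cy"])/s["fy"]*z,z],-1)
    return (P-np.array(s["t"]))@np.array(s["R"])
def save(s,n): cv2.imwrite(f"pics/{n}.png",s["color"][...,::-1])
E
python3 - <<'E'
from h import *
for n in("scene","top"):
    s=snap(n); save(s,n+"0"); np.save(n+"0.npy",cloud(s)); print(n,s["fx"],-np.array(s["R"]).T@s["t"])
print(robot.get_obs())
E
```

```text
scene 443.36959528655314 [0.0816576  0.8458697  0.80432795]
top 502.43960462314647 [ 0.49583856 -0.0063243   1.32236987]
{'time': 0.1, 'joint_positions': array([-1.37808980e+00,  8.78724324e-02,  1.37211471e+00, -8.98299340e-06,
        1.68357379e+00, -1.03056119e-01]), 'qvel': array([ 3.46550379e-05, -1.66016511e-03, -2.44415839e-03, -4.10809168e-04,
        2.08712331e-04, -1.94821877e-03]), 'joint_torque': array([ 2.63321308e-03, -3.41251194e+01, -3.03301978e+01,  7.20780459e-02,
        3.03666014e-02, -9.29502994e-05]), 'tool_pos': array([ 0.16022886, -0.52562742,  0.20442006]), 'ee_rot': array([-3.13963389e+00, -1.93604101e-04,  2.95761454e-01]), 'wrist_force': array([-0.23587396,  0.08879299, -0.9312838 ]), 'wrist_torque': array([0.00386863, 0.0060746 , 0.02558941]), 'finger_force': 0.0, 'width': 0.09429286694214947}
```

View pics/top0.png

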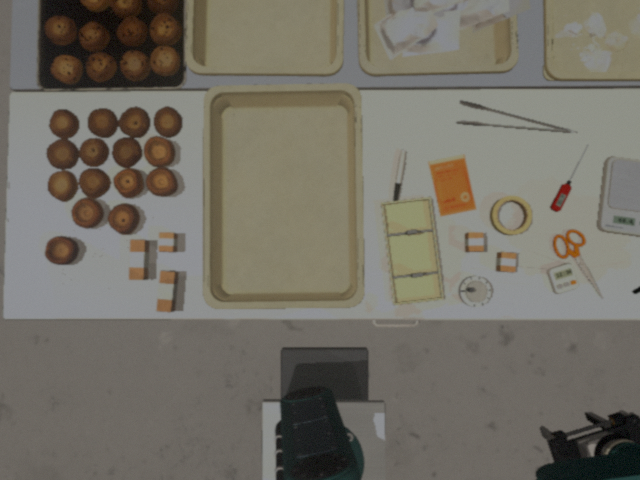

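View pics/scene0.png

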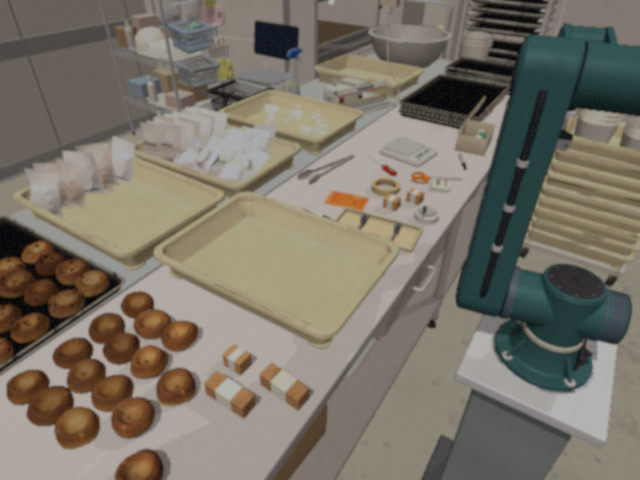

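The top view shows five cartons. Left of the tray are long (138,259), long (169,290) and short (168,242); right of the tote are short (476,242) and (507,262). The tote is around (415,250), with divider tabs at about (412,232) and (408,275), and the counter is at (475,291).

```bash
cat >> h.py <<'E'
def boxes(s,P,x0,x1,y0,y1,zlo,zhi,amin=40):
    m=((P[...,0]>x0)&(P[...,0]<x1)&(P[...,1]>y0)&(P[...,1]<y1)&(P[...,2]>zlo)&(P[...,2]<zhi)).astype(np.uint8)
    n,l,st,_=cv2.connectedComponentsWithStats(m)
    out=[]
    for i in range(1,n):
        if st[i,4]<amin: continue
        p=P[l==i]; (c,(w,h),a)=cv2.minAreaRect((p[:,:2]*1000).astype(np.float32))
        if w<h: w,h,a=h,w,a-90
        a=(a+90)%180-90
        out.append((np.round(c,1),round(w),round(h),round(a,1),"z%.0f"%(1000*np.median(p[:,2])),len(p)))
    return out
E
python3 - <<'E'
from h import *
P=np.load("top0.npy"); 
print("left");[print(b) for b in boxes(None,P,.2,.55,.3,.65,.028,.05)]
print("right cartons");[print(b) for b in boxes(None,P,.25,.6,-.6,-.33,.03,.045,20)]
print("tote");[print(b) for b in boxes(None,P,.25,.65,-.35,-.15,.011,.06,20)]
print("tabs");[print(b) for b in boxes(None,P,.25,.65,-.35,-.15,.03,.06,3)]
print("counter");[print(b) for b in boxes(None,P,.25,.45,-.5,-.34,.012,.06,3)]
print("lug");[print(b) for b in boxes(None,P,.25,.45,-.5,-.34,.04,.06,3)]
print("all right");[print(b) for b in boxes(None,P,.25,.75,-.62,-.12,.005,.09,30)]
print("table z",np.median(P[300:310,530:545,2]))
I=cv2.imread("pics/top0.png")[180:320,370:530]
cv2.imwrite("pics/crop0.png",cv2.resize(I,None,fx=4,fy=4,interpolation=cv2.INTER_CUBIC))
E
```

```text
left
(array([508.5, 479.3]), 80, 40, -0.0, 'z38', 508)
(array([544.4, 404.1]), 38, 8, -89.9, 'z38', 63)
(array([438.3, 404. ]), 103, 41, -3.8, 'z38', 638)
right cartons
(array([ 564.6, -388.1]), 49, 41, 0.1, 'z38', 314)
(array([ 513.7, -469.6]), 48, 41, -0.2, 'z38', 315)
(array([ 439.3, -390.9]), 52, 51, 45.9, 'z32', 172)
tote
(array([ 532.6, -231.6]), 248, 132, 6.7, 'z18', 869)
tabs
(array([ 589.9, -224. ]), 25, 10, -82.1, 'z49', 48)
(array([ 479.4, -236.2]), 24, 10, -89.9, 'z51', 46)
counter
(array([ 424.1, -390.6]), 80, 49, 89.9, 'z27', 526)
lug
(array([ 443.1, -370.3]), 11, 8, -87.4, 'z53', 21)
all right
(array([ 578.4, -228.6]), 349, 137, 6.7, 'z9', 2597)
(array([ 703.3, -340.7]), 111, 92, 12.6, 'z10', 1071)
(array([ 676.2, -614.4]), 64, 24, -26.9, 'z16', 185)
(array([ 632. , -486.8]), 104, 103, -87.9, 'z24', 720)
(array([ 612. , -206.7]), 33, 22, 71.4, 'z6', 43)
(array([ 564.9, -394.4]), 54, 49, -89.6, 'z37', 367)
(array([ 555.5, -608.4]), 60, 22, 0.3, 'z9', 82)
(array([ 565. , -225.1]), 28, 26, 89.8, 'z7', 40)
(array([ 512.1, -474.8]), 52, 52, 88.5, 'z37', 381)
(array([ 470. , -600.3]), 75, 39, -0.0, 'z17', 398)
(array([ 436.6, -391.3]), 83, 79, 29.1, 'z25', 802)
table z 0.00012618105571127097
```

View pics/crop0.png

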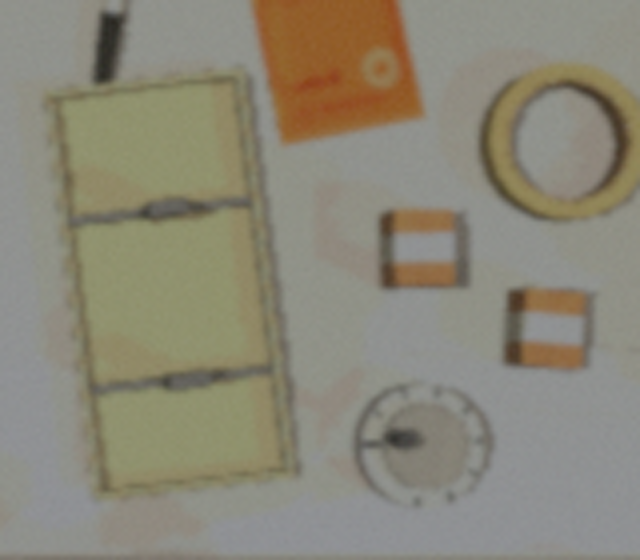

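The crop shows the tote corners at (50,95), (243,72), (297,475) and (100,493), with tab a at (192,380) and tab b at (172,208). The lug is at tick 0, which points left in the image (+y), and the counter centre is about (423,445).

```bash
cat >> h.py <<'E'
def pix2w(s,u,v,z):
    R=np.array(s["R"]);c=-R.T@np.array(s["t"]); d=R.T@np.array([(u-s["cx"])/s["fx"],(v-s["cy"])/s["fy"],1.]); return c+d*(z-c[2])/d[2]
def go(x,y,z,yawdeg):
    """remaining turn about tool z (deg) and shift in tool axes (mm) AFTER the turn"""
    o=robot.get_obs(); p=o["tool_pos"]; yaw=np.degrees(o["ee_rot"][2])
    t=np.radians(yawdeg); d=np.array([x,y,z])-p
    dy=(yawdeg-yaw+180)%360-180
    print("turn z",round(-dy,1),"shift mm",np.round(1000*np.array([d[0]*np.cos(t)+d[1]*np.sin(t), d[0]*np.sin(t)-d[1]*np.cos(t), -d[2]]),1),"at",np.round(p,4),"rpy",np.round(np.degrees(o["ee_rot"]),1),"t",o["time"],"w",round(o["width"],4))
E
python3 - <<'E'
from h import *
s=snap("top");P=cloud(s)
C=np.array([pix2w(s,370+u/4-.4,180+v/4-.4,.018) for u,v in((50,95),(243,72),(297,475),(100,493))])[:,:2]
print(np.round(C*1000)); print(C.mean(0),[np.linalg.norm(C[i]-C[i-1]) for i in range(4)])
# refine from z band, wall points
m=(P[...,2]>.013)&(P[...,2]<.021)&(P[...,0]>.35)&(P[...,0]<.7)&(P[...,1]>-.33)&(P[...,1]<-.13)
q=(P[m][:,:2]*1000).astype(np.float32); print(cv2.minAreaRect(q),len(q))
best=None
for deg in np.arange(4,9,.25):
    t=np.radians(deg);R=np.array([[np.cos(t),np.sin(t)],[-np.sin(t),np.cos(t)]]);w=q@R.T
    lo,hi=np.percentile(w,1.0,axis=0),np.percentile(w,99.,axis=0)
    k=np.prod(hi-lo)
    if best is None or k<best[0]: best=(k,deg,hi-lo,R.T@((lo+hi)/2))
print(best)
print("left");[print(b) for b in boxes(None,P,.2,.65,.3,.55,.028,.05)]
go(.4794,-.2362,.1,96.5);go(.4794,-.2362,.1,-83.5)
E
```

```text
[[ 665. -153.]
 [ 680. -278.]
 [ 419. -310.]
 [ 407. -183.]]
[ 0.54290009 -0.23116387] [np.float64(0.2597544446458522), np.float64(0.12628994842306346), np.float64(0.26299642837492226), np.float64(0.12719407784793343)]
((551.1331787109375, -239.50245666503906), (179.7316436767578, 293.8828430175781), 89.79938507080078) 834
(np.float64(49078.73116779343), np.float64(4.0), array([286.29312122, 171.42825842]), array([ 552.99445748, -245.72674094]))
left
(array([616.8, 515. ]), 71, 52, -58.5, 'z33', 248)
(array([565. , 404.3]), 49, 41, -0.4, 'z38', 314)
(array([520., 480.]), 104, 43, -1.3, 'z38', 648)
(array([438.2, 403.8]), 104, 40, -5.1, 'z38', 643)
turn z -79.6 shift mm [251.5 349.9 104.6] at [ 0.1602 -0.5257  0.2046] rpy [-179.9   -0.    16.9] t 0.15 w 0.0941
turn z 100.4 shift mm [-251.5 -349.9  104.6] at [ 0.1602 -0.5257  0.2046] rpy [-179.9   -0.    16.9] t 0.15 w 0.0941
```

Tote centre is about (0.543,-0.229) with yaw about 6.6°. That puts divider a at about 62 mm and b at about 78 mm, so b needs +15 mm and a needs +57 mm along the tote's x.

```bash
python3 -m crank '[[0.4,[0,0,0],[0,0,-8]],[0.4,[0,0,0],[0,0,-8]],[0.4,[0,0,0],[0,0,-8]],[0.4,[0,0,0],[0,0,-8]],[0.4,[0,0,0],[0,0,-8]]]'
python3 -m crank '[[0.4,[0,0,0],[0,0,-8]],[0.4,[0,0,0],[0,0,-8]],[0.4,[0,0,0],[0,0,-8]],[0.4,[0,0,0],[0,0,-8]],[0.4,[0,0,0],[0,0,-8]],[0.4,[0,0,0],[0,0,0]]]'
python3 -c "
from h import *
go(.590,-.224,.10,96.6)"
```

```text
time: 0.65
tool_pos: [0.1603, -0.5259, 0.205]
ee_rot: [-3.141, -0.001, 1.0]
wrist_force: [0.2, 0.5, -0.6]
width: 0.0586
finger_force: 0.0
time: 1.25
tool_pos: [0.1603, -0.5259, 0.2051]
ee_rot: [-3.142, -0.001, 1.692]
wrist_force: [0.5, 0.5, -0.1]
width: 0.0562
finger_force: 0.0
turn z 0.3 shift mm [250.5 461.6 105.1] at [ 0.1603 -0.5259  0.2051] rpy [-180.    -0.    96.9] t 1.25 w 0.0562
```

```bash
python3 -m crank '[[0.4,[0.021,0.0385,0],[0,0,0]],[0.4,[0.021,0.0385,0],[0,0,0]],[0.4,[0.021,0.0385,0],[0,0,0]],[0.4,[0.021,0.0385,0],[0,0,0]],[0.4,[0.021,0.0385,0],[0,0,0]],[0.4,[0.021,0.0385,0],[0,0,0]]]'
python3 -m crank '[[0.4,[0.021,0.0385,0],[0,0,0]],[0.4,[0.021,0.0385,0],[0,0,0]],[0.4,[0.021,0.0385,0.02],[0,0,0]],[0.4,[0.021,0.0385,0.02],[0,0,0]],[0.4,[0.021,0.0385,0.02],[0,0,0]],[0.4,[0.0205,0.0385,0.02],[0,0,0]],[0.4,[0,0,0.02],[0,0,0]],[0.4,[0,0,0],[0,0,0]]]'
python3 -c "
from h import *
go(.590,-.224,.025,96.6)"
```

```text
time: 1.85
tool_pos: [0.3756, -0.3718, 0.2054]
ee_rot: [-3.142, 0.0, 1.688]
wrist_force: [-0.0, -0.9, -0.4]
width: 0.0562
finger_force: 0.0
time: 2.65
tool_pos: [0.587, -0.2184, 0.1008]
ee_rot: [-3.134, -0.004, 1.692]
wrist_force: [-0.1, 0.3, -0.2]
width: 0.0561
finger_force: 0.0
turn z 0.3 shift mm [-5.9  2.4 75.8] at [ 0.587  -0.2184  0.1008] rpy [-179.6   -0.2   96.9] t 2.65 w 0.0561
```

```bash
python3 -m crank '[[0.4,[-0.005,0.002,0.02],[0,0,0]],[0.4,[0,0,0.025],[0,0,0]],[0.4,[0,0,0.02],[0,0,0]],[0.4,[0,0,0.01],[0,0,0]],[0.4,[0,0,0],[0,0,0]],[1,[0,0,0],[0,0,0]],[1,[0,0,0],[0,0,0]],[1,[0,0,0],[0,0,0]]]'
python3 -m crank '[[1,[0,0,0],[0,0,0]],[1,[0,0,0],[0,0,0]],[1,[0,0,0],[0,0,0]],[1,[0,0,0],[0,0,0]]]'
python3 -c "
from h import *
go(.590+.0149,-.224+.0017,.025,96.6)"
```

```text
time: 3.45
tool_pos: [0.592, -0.2258, 0.0322]
ee_rot: [3.139, 0.002, 1.692]
wrist_force: [-0.1, 0.7, -0.6]
width: 0.0357
finger_force: 0.0
time: 3.85
tool_pos: [0.5907, -0.2254, 0.0306]
ee_rot: [-3.141, 0.0, 1.692]
wrist_force: [-1.6, 0.5, 1.6]
width: 0.0097
finger_force: 30.0
turn z 0.3 shift mm [ 1.5 14.5  5.6] at [ 0.5907 -0.2254  0.0306] rpy [-179.9    0.    96.9] t 3.85 w 0.0097
```

```bash
python3 -m crank '[[1,[0,0.003,0],[0,0,0]],[1,[0,0.004,0],[0,0,0]],[1,[0,0.004,0],[0,0,0]],[1,[0,0.0035,0],[0,0,0]],[1,[0,0,0],[0,0,0]],[1,[0,0,0],[0,0,0]],[0.5,[0,0,0],[0,0,0]],[0.5,[0,0,0],[0,0,0]]]'
python3 -m crank '[[0.5,[0,0,0],[0,0,0]],[0.5,[0,0,-0.02],[0,0,0]],[0.5,[0,0,-0.04],[0,0,0]],[0.5,[0,0,0],[0,0,0]],[0.5,[0,0,0],[0,0,0]]]'
python3 -c "
from h import *
go(.4794,-.2362,.03,96.6)"
```

```text
time: 4.65
tool_pos: [0.6054, -0.2233, 0.03]
ee_rot: [-3.141, -0.0, 1.692]
wrist_force: [-0.0, 0.1, -0.6]
width: 0.0222
finger_force: 0.0
time: 5.15
tool_pos: [0.6063, -0.2239, 0.0919]
ee_rot: [3.139, 0.002, 1.692]
wrist_force: [0.6, -0.8, -0.5]
width: 0.0469
finger_force: 0.0
turn z 0.3 shift mm [   2.4 -127.5   61.9] at [ 0.6063 -0.2239  0.0919] rpy [1.798e+02 1.000e-01 9.690e+01] t 5.15 w 0.0469
```

```bash
python3 -m crank '[[0.5,[0.001,-0.042,0],[0,0,0]],[0.5,[0.001,-0.042,0],[0,0,0]],[0.5,[0,-0.0425,0],[0,0,0]],[0.5,[0,0,0],[0,0,0]],[0.5,[0,0,0.03],[0,0,0]],[0.5,[0,0,0.02],[0,0,0]],[0.5,[0,0,0.011],[0,0,0]],[0.5,[0,0,0],[0,0,0]]]'
python3 -m crank '[[1,[0,0,0],[0,0,0]],[1,[0,0,0],[0,0,0]],[1,[0,0,0],[0,0,0]],[1,[0,0,0],[0,0,0]],[1,[0,0,0],[0,0,0]],[1,[0,0,0],[0,0,0]]]'
python3 -c "
from h import *
t=np.radians(6.6);go(.543-.0065*np.cos(t)-.002*np.sin(t),-.229-.0065*np.sin(t),.03,96.6)"
```

```text
time: 5.95
tool_pos: [0.4784, -0.2357, 0.0266]
ee_rot: [-3.137, -0.003, 1.692]
wrist_force: [-0.5, 1.0, -0.1]
width: 0.0466
finger_force: 0.0
time: 6.55
tool_pos: [0.4797, -0.2371, 0.0301]
ee_rot: [3.141, 0.001, 1.692]
wrist_force: [-1.0, 0.2, 2.6]
width: 0.0096
finger_force: 30.0
turn z 0.3 shift mm [ 0.8 57.   0.1] at [ 0.4797 -0.2371  0.0301] rpy [180.    0.   96.9] t 6.55 w 0.0096
```

```bash
python3 -m crank '[[1,[0,0.01,0],[0,0,0]],[1,[0,0.01,0],[0,0,0]],[1,[0,0.01,0],[0,0,0]],[1,[0,0.01,0],[0,0,0]],[1,[0,0.01,0],[0,0,0]],[1,[0,0.007,0],[0,0,0]],[1,[0,0,0],[0,0,0]],[1,[0,0,0],[0,0,0]]]'
python3 -m crank '[[0.75,[0,0,0],[0,0,0]],[0.75,[0,0,0],[0,0,0]],[0.75,[0,0,-0.04],[0,0,0]],[0.75,[0,0,-0.05],[0,0,0]],[0.5,[0,0,-0.05],[0,0,0]],[0.5,[-0.045,0,-0.02],[0,0,0]],[0.5,[-0.045,0,0],[0,0,0]],[0.5,[-0.045,0,0],[0,0,0]]]'
python3 - <<'E'
from h import *
s=snap("top");P=cloud(s); save(s,"top1")
[print(b) for b in boxes(None,P,.4,.7,-.32,-.15,.03,.06,3)]
print("rc");[print(b) for b in boxes(None,P,.25,.62,-.55,-.33,.03,.045,20)]
go(.565,-.390,.2,6.6)
E
```

```text
time: 7.35
tool_pos: [0.5383, -0.2303, 0.0301]
ee_rot: [3.138, 0.002, 1.692]
wrist_force: [2.2, -1.9, 3.9]
width: 0.0099
finger_force: 30.0
time: 8.15
tool_pos: [0.5527, -0.3648, 0.1904]
ee_rot: [3.141, 0.0, 1.693]
wrist_force: [-0.1, 0.5, 0.1]
width: 0.0466
finger_force: 0.0
(array([ 607.8, -222.4]), 25, 10, -84.2, 'z49', 47)
(array([ 540. , -229.8]), 25, 10, -89.3, 'z49', 44)
rc
(array([ 564.6, -388.6]), 49, 39, -0.4, 'z38', 311)
(array([ 437.5, -411.8]), 18, 15, -52.8, 'z32', 23)
turn z 90.0 shift mm [ 11.5  19.2 -12.9] at [ 0.5514 -0.3723  0.1871] rpy [-179.9    0.2   96.6] t 8.2 w 0.047
```

Dividers now read a ≈ 122 mm, b ≈ 60–61 mm and middle ≈ 62 mm, all within range. Next are the cartons, starting with the short at (0.565,-0.389).

```bash
python3 -m crank '[[0.1,[0,0,0],[0,0,8]],[0.1,[0,0,0],[0,0,8]],[0.1,[0,0,0],[0,0,8]],[0.1,[0,0,0],[0,0,8]],[0.1,[0,0,0],[0,0,8]],[0.1,[0,0,0],[0,0,8]],[0.1,[0,0,0],[0,0,8]],[0.1,[0,0,0],[0,0,8]]]'
python3 -m crank '[[0.1,[0,0,0],[0,0,8]],[0.1,[0,0,0],[0,0,8]],[0.1,[0,0,0],[0,0,8]],[0.1,[0,0,0],[0,0,8]],[0.1,[0,0,0.03],[0,0,0]],[0.1,[0,0,0.04],[0,0,0]],[0.1,[0,0,0.03],[0,0,0]],[0.1,[0,0,0],[0,0,0]]]'
python3 -c "
from h import *
go(.565,-.3892,.018,0)"
```

```text
time: 9.0
tool_pos: [0.5518, -0.363, 0.1879]
ee_rot: [-3.138, 0.001, 0.569]
wrist_force: [-0.9, 1.6, -0.5]
width: 0.084
finger_force: 0.0
time: 9.8
tool_pos: [0.5486, -0.3606, 0.0816]
ee_rot: [-3.132, 0.011, 0.017]
wrist_force: [-1.1, 1.2, -0.8]
width: 0.0847
finger_force: 0.0
turn z 1.0 shift mm [16.4 28.6 63.6] at [ 0.5486 -0.3606  0.0816] rpy [-179.4    0.7    1. ] t 9.8 w 0.0847
```

```bash
python3 -m crank '[[0.1,[0.0155,0.0275,0],[0,0,1]],[0.1,[0,0,0],[0,0,0]],[0.1,[0,0,0.02],[0,0,0]],[0.1,[0,0,0.02],[0,0,0]],[0.1,[0,0,0.02],[0,0,0]],[0.1,[0,0,0],[0,0,0]]]'
python3 -c "
from h import *
go(.565,-.3892,.018,0)"
```

```text
time: 10.4
tool_pos: [0.5669, -0.3896, 0.0272]
ee_rot: [-3.138, 0.004, -0.001]
wrist_force: [-0.3, -0.1, -0.7]
width: 0.0846
finger_force: 0.0
turn z -0.0 shift mm [-1.9 -0.4  9.2] at [ 0.5669 -0.3896  0.0272] rpy [-179.8    0.2   -0. ] t 10.4 w 0.0846
```

```bash
cat >> h.py <<'E'
def tote(X,Y,z,yaw=6.6):
    t=np.radians(6.6); c,s=np.cos(t),np.sin(t); go(.543+X*c-Y*s,-.229+X*s+Y*c,z,yaw)
E
python3 -m crank '[[0.1,[-0.0015,0,0.009],[0,0,0]],[0.1,[0,0,0],[0,0,0]],[1,[0,0,0],[0,0,0]],[1,[0,0,0],[0,0,0]],[1,[0,0,0],[0,0,0]],[1,[0,0,0],[0,0,0]],[1,[0,0,0],[0,0,0]],[1,[0,0,0],[0,0,0]]]'
python3 -m crank '[[1,[0,0,-0.02],[0,0,0]],[1,[0,0,-0.04],[0,0,0]],[1,[0,0,-0.03],[0,0,0]],[1,[0,0,0],[0,0,-6.6]],[1,[0,0,0],[0,0,0]],[1,[0,0,0],[0,0,0]]]'
python3 -c "
from h import *
tote(.0983,-.028,.03)"
```

```text
time: 11.2
tool_pos: [0.5671, -0.3912, 0.0205]
ee_rot: [-3.142, -0.0, -0.001]
wrist_force: [-1.0, 0.1, 0.3]
width: 0.0402
finger_force: 0.2
time: 11.8
tool_pos: [0.5665, -0.3908, 0.1094]
ee_rot: [-3.14, 0.001, 0.112]
wrist_force: [-0.2, 0.9, -0.3]
width: 0.0377
finger_force: 30.0
turn z -0.2 shift mm [  93.5 -135.5   79.4] at [ 0.5665 -0.3908  0.1094] rpy [-1.799e+02  1.000e-01  6.400e+00] t 11.8 w 0.0377
```

```bash
python3 -m crank '[[1,[0.0235,-0.034,0],[0,0,0]],[1,[0.0235,-0.034,0],[0,0,0]],[1,[0.0235,-0.034,0],[0,0,0]],[1,[0.023,-0.0335,0],[0,0,0]],[1,[0,0,0.03],[0,0,0]],[1,[0,0,0.02],[0,0,0]],[1,[0,0,0],[0,0,0]],[1,[0,0,0],[0,0,0]]]'
python3 -c "
from h import *
tote(.0983,-.028,.024)"
```

```text
time: 12.6
tool_pos: [0.6436, -0.2457, 0.059]
ee_rot: [-3.14, 0.003, 0.113]
wrist_force: [0.2, -0.3, -0.5]
width: 0.0379
finger_force: 30.0
turn z -0.1 shift mm [ 0.3 -0.1 35. ] at [ 0.6436 -0.2457  0.059 ] rpy [-179.9    0.2    6.5] t 12.6 w 0.0379
```

```bash
python3 -m crank '[[1,[0,0,0.015],[0,0,0]],[1,[0,0,0.01],[0,0,0]],[1,[0,0,0.005],[0,0,0]],[1,[0,0,0.003],[0,0,0]],[1,[0,0,0],[0,0,0]],[1,[0,0,0.002],[0,0,0]],[1,[0,0,0],[0,0,0]],[1,[0,0,0],[0,0,0]]]'
```

```text
time: 13.4
tool_pos: [0.6447, -0.246, 0.0259]
ee_rot: [3.141, -0.001, 0.114]
wrist_force: [0.1, 0.7, -1.4]
width: 0.0374
finger_force: 30.0
```

```bash
python3 -m crank '[[1,[0,0,0.0015],[0,0,0]],[1,[0,0,0.001],[0,0,0]],[1,[0,0,0],[0,0,0]],[1,[0,0,0],[0,0,0]]]'
python3 -m crank '[[0.5,[0,0,0],[0,0,0]],[0.45,[0,0,0],[0,0,0]],[0.45,[0,0,0],[0,0,0]],[0.45,[0,0,-0.02],[0,0,0]],[0.45,[0,0,-0.04],[0,0,0]],[0.1,[0,0,-0.04],[0,0,0]],[0.1,[0,0,0],[0,0,6.6]],[0.1,[0,0,0],[0,0,0]]]'
python3 - <<'E'
from h import *
s=snap("scene");I=s["color"][...,::-1]; v=snap("top"); P=cloud(v)
cv2.imwrite("pics/sc2.png",cv2.resize(I[170:260,300:460],None,fx=5,fy=5,interpolation=cv2.INTER_CUBIC))
Q=cloud(s)
print([ (b) for b in boxes(None,Q,.4,.75,-.36,-.14,.03,.06,3)])
print("rc");[print(b) for b in boxes(None,P,.25,.62,-.55,-.33,.03,.045,20)]
go(.514,-.4702,.12,0)
E
```

```text
time: 13.8
tool_pos: [0.6449, -0.2461, 0.0258]
ee_rot: [3.141, -0.001, 0.114]
wrist_force: [-2.5, 1.0, 8.0]
width: 0.0379
finger_force: 30.0
time: 14.6
tool_pos: [0.6453, -0.2464, 0.1249]
ee_rot: [3.14, -0.003, -0.001]
wrist_force: [-0.3, 0.5, 0.1]
width: 0.0724
finger_force: 0.0
[(array([ 634.3, -235.1]), 66, 64, 4.3, 'z43', 186), (array([ 538.2, -227.4]), 26, 12, -85.8, 'z44', 43)]
rc
(array([ 513.4, -470. ]), 50, 40, -4.2, 'z38', 314)
(array([ 438.4, -391. ]), 51, 51, -3.1, 'z32', 171)
turn z 0.1 shift mm [-129.8  224.6    1.4] at [ 0.6438 -0.2456  0.1214] rpy [-1.799e+02  1.000e-01  1.000e-01] t 14.7 w 0.0802
```

View pics/sc2.png

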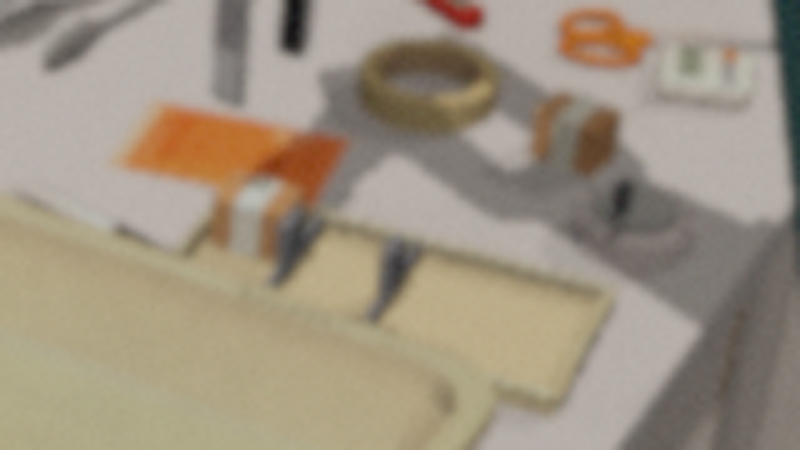

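The crop shows the first short seated in the far bay (245,215), with both tabs standing and the second short still at (575,130).

```bash
python3 -m crank '[[0.1,[-0.0215,0.0375,0],[0,0,0]],[0.1,[-0.0215,0.0375,0],[0,0,0]],[0.1,[-0.0215,0.0375,0],[0,0,0]],[0.1,[-0.0215,0.0375,0],[0,0,0]],[0.1,[-0.0215,0.0375,0],[0,0,0]],[0.1,[-0.022,0.037,0],[0,0,0]],[0.1,[0,0,0.03],[0,0,0]],[0.1,[0,0,0.02],[0,0,0]]]'
python3 -m crank '[[0.1,[0,0,0],[0,0,0]],[0.1,[0,0,0.02],[0,0,0]],[0.1,[0,0,0],[0,0,0]],[0.1,[0,0,0],[0,0,0]]]'
python3 -c "
from h import *
go(.514,-.4705,.018,0)"
```

```text
time: 15.5
tool_pos: [0.5124, -0.4711, 0.0693]
ee_rot: [-3.138, 0.003, -0.002]
wrist_force: [-1.2, 1.0, -0.8]
width: 0.0848
finger_force: 0.0
time: 15.9
tool_pos: [0.5148, -0.4698, 0.0528]
ee_rot: [-3.141, 0.001, 0.0]
wrist_force: [0.7, -0.5, 0.4]
width: 0.0845
finger_force: 0.0
turn z 0.0 shift mm [-0.8  0.7 34.8] at [ 0.5148 -0.4698  0.0528] rpy [-1.799e+02  1.000e-01  0.000e+00] t 15.9 w 0.0845
```

```bash
python3 -m crank '[[0.1,[0,0,0.02],[0,0,0]],[0.1,[0,0,0.014],[0,0,0]],[0.5,[0,0,0],[0,0,0]],[1,[0,0,0],[0,0,0]],[1,[0,0,0],[0,0,0]],[1,[0,0,0],[0,0,0]],[1,[0,0,0],[0,0,0]],[1,[0,0,0],[0,0,0]]]'
python3 -m crank '[[1,[0,0,0],[0,0,0]],[1,[0,0,-0.02],[0,0,0]],[1,[0,0,-0.04],[0,0,0]],[1,[0,0,-0.03],[0,0,0]],[1,[0,0,0],[0,0,-6.6]],[1,[0,0,0],[0,0,0]],[1,[0,0,0],[0,0,0]]]'
python3 -c "
from h import *
tote(.031,-.028,.03)"
```

```text
time: 16.7
tool_pos: [0.5149, -0.4706, 0.0195]
ee_rot: [3.141, -0.001, -0.001]
wrist_force: [-0.3, -1.2, 0.5]
width: 0.0403
finger_force: 0.0
time: 17.4
tool_pos: [0.5143, -0.4699, 0.1079]
ee_rot: [-3.14, 0.001, 0.112]
wrist_force: [-0.7, -0.1, -1.1]
width: 0.038
finger_force: 29.3
turn z -0.2 shift mm [  87.2 -208.    77.9] at [ 0.5143 -0.4699  0.1079] rpy [-1.799e+02  1.000e-01  6.400e+00] t 17.4 w 0.038
```

```bash
python3 -m crank '[[1,[0.0175,-0.0415,0],[0,0,0]],[1,[0.0175,-0.0415,0],[0,0,0]],[1,[0.0175,-0.0415,0],[0,0,0]],[1,[0.0175,-0.0415,0],[0,0,0]],[1,[0.0175,-0.042,0],[0,0,0]],[1,[0,0,0.02],[0,0,0]],[1,[0,0,0.02],[0,0,0]],[1,[0,0,0],[0,0,0]]]'
python3 -c "
from h import *
tote(.031,-.028,.0235)"
```

```text
time: 18.2
tool_pos: [0.575, -0.2514, 0.0637]
ee_rot: [-3.136, 0.008, 0.114]
wrist_force: [-0.5, 0.3, -0.7]
width: 0.0386
finger_force: 29.3
turn z -0.1 shift mm [ 1.7  2.1 40.2] at [ 0.575  -0.2514  0.0637] rpy [-179.7    0.5    6.5] t 18.2 w 0.0386
```

```bash
python3 -m crank '[[1,[0.0005,0.001,0],[0,0,0]],[1,[0,0,0.015],[0,0,0]],[1,[0,0,0.015],[0,0,0]],[1,[0,0,0.006],[0,0,0]],[1,[0,0,0],[0,0,0]],[1,[0,0,0.002],[0,0,0]],[1,[0,0,0.002],[0,0,0]],[1,[0,0,0],[0,0,0]]]'
python3 -c "
from h import *
tote(.031,-.028,.0235)"
```

```text
time: 19.0
tool_pos: [0.5788, -0.2547, 0.0292]
ee_rot: [3.141, -0.0, 0.114]
wrist_force: [-0.6, 0.8, -0.1]
width: 0.0383
finger_force: 29.3
turn z -0.1 shift mm [-1.6 -1.7  5.7] at [ 0.5788 -0.2547  0.0292] rpy [180.   -0.    6.5] t 19.0 w 0.0383
```

```bash
python3 -m crank '[[1,[-0.001,-0.001,0.002],[0,0,0]],[1,[0,0,0],[0,0,0]],[1,[0,0,0.002],[0,0,0]],[1,[0,0,0],[0,0,0]],[1,[0,0,0],[0,0,0]]]'
python3 -c "
from h import *
tote(.031,-.028,.0235)"
```

```text
time: 19.5
tool_pos: [0.5775, -0.2538, 0.0249]
ee_rot: [3.142, 0.0, 0.114]
wrist_force: [-0.4, 0.2, -0.5]
width: 0.0379
finger_force: 29.3
turn z -0.0 shift mm [-0.4 -0.6  1.4] at [ 0.5775 -0.2538  0.0249] rpy [180.    0.    6.6] t 19.5 w 0.0379
```

```bash
python3 -m crank '[[1,[0,0,0.0015],[0,0,0]],[1,[0,0,0],[0,0,0]],[1,[0,0,0],[0,0,0]],[0.5,[0,0,0],[0,0,0]],[0.45,[0,0,0],[0,0,0]],[0.45,[0,0,0],[0,0,0]],[0.45,[0,0,-0.02],[0,0,0]],[0.45,[0,0,-0.04],[0,0,0]]]'
python3 -m crank '[[0.1,[0,0,-0.045],[0,0,0]],[0.1,[0,0,-0.045],[0,0,0]],[0.1,[0,0,-0.03],[0,0,0]],[0.1,[0,0,0],[0,0,6.6]],[0.1,[0,0,0],[0,0,0]]]'
python3 - <<'E'
from h import *
v=snap("top"); P=cloud(v)
print("left");[print(b) for b in boxes(None,P,.2,.65,.3,.55,.028,.05)]
go(.565,.4046,.2,0)
E
```

```text
time: 20.3
tool_pos: [0.5747, -0.2523, 0.0795]
ee_rot: [-3.136, 0.008, 0.114]
wrist_force: [0.3, 0.1, -0.1]
width: 0.0518
finger_force: 0.0
time: 20.8
tool_pos: [0.5781, -0.2541, 0.2054]
ee_rot: [3.14, -0.003, -0.001]
wrist_force: [0.5, 0.2, -0.8]
width: 0.0838
finger_force: 0.0
left
(array([619.9, 517.5]), 65, 60, -90.0, 'z33', 293)
(array([565.1, 404.5]), 49, 40, 0.2, 'z38', 315)
(array([520. , 478.9]), 103, 41, 0.0, 'z38', 645)
(array([438. , 404.7]), 104, 41, -4.7, 'z38', 644)
turn z 0.1 shift mm [ -12.4 -658.3    3.6] at [ 0.5774 -0.2537  0.2036] rpy [ 1.8e+02 -0.0e+00  1.0e-01] t 20.85 w 0.0842
```

```bash
python3 -m crank '[[0.35,[-0.001,-0.047,0],[0,0,0]],[0.35,[-0.001,-0.047,0],[0,0,0]],[0.35,[-0.001,-0.047,0],[0,0,0]],[0.35,[-0.001,-0.047,0],[0,0,0]],[0.35,[-0.001,-0.047,0],[0,0,0]],[0.35,[-0.001,-0.047,0],[0,0,0]],[0.35,[-0.001,-0.047,0],[0,0,0]],[0.35,[-0.001,-0.047,0],[0,0,0]]]'
python3 -m crank '[[0.35,[-0.001,-0.047,0],[0,0,0]],[0.35,[-0.001,-0.047,0],[0,0,0]],[0.35,[-0.001,-0.047,0],[0,0,0]],[0.35,[-0.001,-0.047,0],[0,0,0]],[0.35,[0,-0.047,0],[0,0,0]],[0.35,[0,-0.047,0],[0,0,0]],[0.35,[0,0,0],[0,0,0]],[0.35,[0,0,0],[0,0,0]]]'
python3 -c "
from h import *
go(.565,.405,.018,0)"
```

```text
time: 21.65
tool_pos: [0.5687, 0.124, 0.2016]
ee_rot: [3.141, 0.003, 0.001]
wrist_force: [0.3, 0.7, 0.4]
width: 0.0608
finger_force: 0.0
time: 22.45
tool_pos: [0.5651, 0.4048, 0.2006]
ee_rot: [3.139, 0.004, 0.003]
wrist_force: [-0.2, 0.1, 0.5]
width: 0.0612
finger_force: 0.0
turn z 0.1 shift mm [-1.000e-01 -2.000e-01  1.826e+02] at [0.5651 0.4048 0.2006] rpy [1.798e+02 2.000e-01 1.000e-01] t 22.45 w 0.0612
```

Good. Descend, grip and lift.

```bash
python3 -m crank '[[0.35,[0,0,0.045],[0,0,0]],[0.35,[0,0,0.045],[0,0,0]],[0.35,[0,0,0.04],[0,0,0]],[0.35,[0,0,0],[0,0,0]],[0.35,[0,0,0.02],[0,0,0]],[0.35,[0,0,0.02],[0,0,0]],[0.35,[0,0,0.0125],[0,0,0]],[0.35,[0,0,0],[0,0,0]]]'
python3 -m crank '[[0.5,[0,0,0],[0,0,0]],[1,[0,0,0],[0,0,0]],[1,[0,0,0],[0,0,0]],[1,[0,0,0],[0,0,0]],[1,[0,0,0],[0,0,0]]]'
python3 -m crank '[[1,[0,0,-0.02],[0,0,0]],[1,[0,0,-0.04],[0,0,0]],[1,[0,0,-0.045],[0,0,0]],[1,[0,0,-0.045],[0,0,0]],[1,[0,0,-0.04],[0,0,0]],[1,[0,0,0],[0,0,0]],[1,[0,0,0],[0,0,0]]]'
python3 -c "
from h import *
tote(.031,.030,.2,0)"
```

```text
time: 23.25
tool_pos: [0.5658, 0.4029, 0.0203]
ee_rot: [3.14, 0.002, -0.002]
wrist_force: [-0.3, 0.1, 0.2]
width: 0.0605
finger_force: 0.0
time: 23.75
tool_pos: [0.5668, 0.4047, 0.0225]
ee_rot: [-3.14, -0.002, -0.001]
wrist_force: [-0.5, 0.2, 3.5]
width: 0.0381
finger_force: 29.9
time: 24.45
tool_pos: [0.5664, 0.4045, 0.2121]
ee_rot: [-3.14, -0.002, -0.001]
wrist_force: [0.1, 0.7, -0.9]
width: 0.0374
finger_force: 29.9
turn z -0.0 shift mm [  3.9 600.2  12.1] at [0.5664 0.4045 0.2121] rpy [-1.799e+02 -1.000e-01 -0.000e+00] t 24.45 w 0.0374
```

```bash
python3 -m crank '[[1,[0,0.046,0],[0,0,0]],[1,[0,0.046,0],[0,0,0]],[1,[0,0.046,0],[0,0,0]],[1,[0,0.046,0],[0,0,0]],[1,[0,0.046,0],[0,0,0]],[1,[0.001,0.046,0],[0,0,0]],[1,[0.001,0.046,0],[0,0,0]],[1,[0.001,0.046,0],[0,0,0]]]'
python3 -m crank '[[1,[0,0.046,0],[0,0,0]],[1,[0,0.046,0],[0,0,0]],[1,[0,0.046,0],[0,0,0]],[1,[0,0.046,0],[0,0,0]],[1,[0,0.048,0],[0,0,0]],[1,[0,0,0],[0,0,-6.6]],[1,[0,0,0],[0,0,0]],[1,[0,0,0],[0,0,0]]]'
python3 -c "
from h import *
tote(.031,.030,.0255)"
```

```text
time: 25.25
tool_pos: [0.567, 0.0345, 0.2074]
ee_rot: [-3.141, 0.006, -0.001]
wrist_force: [0.0, -0.2, -1.2]
width: 0.0377
finger_force: 29.9
time: 26.05
tool_pos: [0.5677, -0.195, 0.2085]
ee_rot: [-3.139, 0.004, 0.112]
wrist_force: [-0.1, 1.2, -0.1]
width: 0.0375
finger_force: 29.9
turn z -0.2 shift mm [  2.5   0.9 183. ] at [ 0.5677 -0.195   0.2085] rpy [-179.9    0.2    6.4] t 26.05 w 0.0375
```

```bash
python3 -m crank '[[1,[0.002,0.001,0.045],[0,0,0]],[1,[0,0,0.045],[0,0,0]],[1,[0,0,0.045],[0,0,0]],[1,[0,0,0],[0,0,0]],[1,[0,0,0.015],[0,0,0]],[1,[0,0,0.015],[0,0,0]],[1,[0,0,0.01],[0,0,0]],[1,[0,0,0],[0,0,0]]]'
python3 -m crank '[[1,[0,0,0.003],[0,0,0]],[1,[0,0,0],[0,0,0]],[1,[0,0,0],[0,0,0]]]'
python3 -c "
from h import *
tote(.031,.030,.0255)"
```

```text
time: 26.85
tool_pos: [0.5703, -0.1963, 0.0352]
ee_rot: [-3.141, 0.001, 0.114]
wrist_force: [-1.3, 0.6, -0.7]
width: 0.0375
finger_force: 29.9
time: 27.15
tool_pos: [0.5711, -0.1968, 0.0338]
ee_rot: [3.141, -0.001, 0.114]
wrist_force: [0.2, 0.3, -1.1]
width: 0.038
finger_force: 29.9
turn z -0.1 shift mm [-0.6 -1.3  8.3] at [ 0.5711 -0.1968  0.0338] rpy [ 1.8e+02 -1.0e-01  6.5e+00] t 27.15 w 0.038
```

```bash
python3 -m crank '[[1,[0,-0.001,0.005],[0,0,0]],[1,[0,0,0.002],[0,0,0]],[1,[0,0,0.002],[0,0,0]],[1,[0,0,0],[0,0,0]],[1,[0,0,0],[0,0,0]]]'
python3 -c "
from h import *
tote(.031,.030,.0255)"
```

```text
time: 27.65
tool_pos: [0.5707, -0.1956, 0.0264]
ee_rot: [3.141, -0.001, 0.114]
wrist_force: [-4.3, 1.6, 9.9]
width: 0.0381
finger_force: 29.9
turn z -0.0 shift mm [-0.3  0.   0.9] at [ 0.5707 -0.1956  0.0264] rpy [180.   -0.    6.6] t 27.65 w 0.0381
```

```bash
python3 -m crank '[[0.52,[0,0,0],[0,0,0]],[0.52,[0,0,0],[0,0,0]],[0.52,[0,0,0],[0,0,0]],[0.52,[0,0,-0.02],[0,0,0]],[0.52,[0,0,-0.04],[0,0,0]],[0.35,[0,0,-0.045],[0,0,0]],[0.35,[0,0,-0.045],[0,0,0]],[0.35,[0,0,-0.03],[0,0,0]]]'
python3 -m crank '[[0.35,[-0.035,-0.03,0],[0,0,6.6]],[0.35,[-0.035,-0.03,0],[0,0,5]],[0.35,[0,-0.04,0],[0,0,0]],[0.35,[0,-0.04,0],[0,0,0]],[0.35,[0,-0.045,0],[0,0,0]],[0.35,[0,-0.045,0],[0,0,0]],[0.35,[0,-0.045,0],[0,0,0]]]'
python3 - <<'E'
from h import *
v=snap("top"); P=cloud(v); save(v,"top3")
I=v["color"][180:320,370:530,::-1]
cv2.imwrite("pics/crop3.png",cv2.resize(I,None,fx=4,fy=4,interpolation=cv2.INTER_CUBIC))
print("tote");[print(b) for b in boxes(None,P,.38,.7,-.33,-.12,.03,.06,3)]
print("left");[print(b) for b in boxes(None,P,.2,.65,.3,.55,.028,.05)]
go(.438,.4047,.2,-4.7)
E
```

```text
time: 28.45
tool_pos: [0.5714, -0.1959, 0.2077]
ee_rot: [3.139, -0.004, 0.114]
wrist_force: [-0.2, -0.6, 0.3]
width: 0.0613
finger_force: 0.0
time: 29.15
tool_pos: [0.5161, 0.0762, 0.2036]
ee_rot: [3.141, 0.0, -0.089]
wrist_force: [0.8, 0.5, 0.5]
width: 0.0611
finger_force: 0.0
tote
(array([ 635.1, -236.8]), 65, 59, 4.1, 'z42', 362)
(array([ 575.8, -253.1]), 50, 39, 2.0, 'z42', 306)
(array([ 569.1, -195.4]), 50, 39, 5.7, 'z42', 305)
(array([ 539.7, -229.9]), 25, 10, -87.7, 'z50', 45)
left
(array([618.8, 517.6]), 65, 62, 89.8, 'z32', 295)
(array([520.1, 479.4]), 103, 40, -0.9, 'z38', 650)
(array([438.3, 404. ]), 104, 41, -5.6, 'z38', 646)
turn z 0.0 shift mm [-104.1 -314.1    3.5] at [0.516  0.0831 0.2035] rpy [-179.6    0.    -4.7] t 29.2 w 0.061
```

View pics/crop3.png

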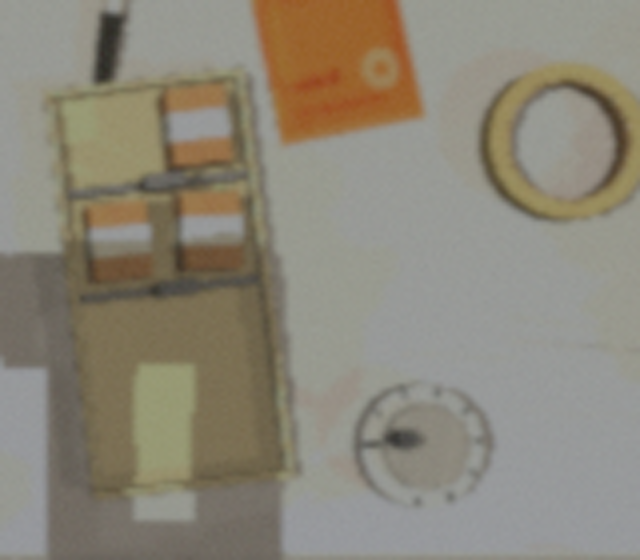

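Three shorts are seated: far bay (197,125), middle bay (118,240) and (210,235). All have tops at 42 mm. Next is the angled long carton.

```bash
python3 -m crank '[[0.3,[-0.013,-0.0393,0],[0,0,0]],[0.3,[-0.013,-0.0393,0],[0,0,0]],[0.3,[-0.013,-0.0393,0],[0,0,0]],[0.3,[-0.013,-0.0393,0],[0,0,0]],[0.3,[-0.013,-0.0393,0],[0,0,0]],[0.3,[-0.013,-0.0393,0],[0,0,0]],[0.3,[-0.013,-0.0393,0],[0,0,0]],[0.3,[-0.013,-0.0393,0],[0,0,0]]]'
python3 -m crank '[[0.3,[0,0,0.045],[0,0,0.5]],[0.3,[0,0,0.045],[0,0,0]],[0.3,[0,0,0.04],[0,0,0]],[0.3,[0,0,0],[0,0,0]],[0.3,[0,0,0],[0,0,0]]]'
python3 -c "
from h import *
go(.438,.4048,.0195,-5.1)"
```

```text
time: 30.0
tool_pos: [0.4398, 0.3981, 0.2034]
ee_rot: [3.141, 0.0, -0.088]
wrist_force: [0.7, -0.2, 0.1]
width: 0.0659
finger_force: 0.0
time: 30.5
tool_pos: [0.4403, 0.3965, 0.0737]
ee_rot: [3.14, 0.001, -0.097]
wrist_force: [0.7, 0.5, 1.1]
width: 0.066
finger_force: 0.0
turn z -0.5 shift mm [-3.  -8.1 54.2] at [0.4403 0.3965 0.0737] rpy [ 1.799e+02  1.000e-01 -5.600e+00] t 30.5 w 0.066
```

```bash
python3 -m crank '[[0.3,[-0.003,-0.008,0],[0,0,0]],[0.3,[0,0,0],[0,0,0]],[0.3,[0,0,0.02],[0,0,0]],[0.3,[0,0,0.02],[0,0,0]],[0.3,[0,0,0.014],[0,0,0]],[0.3,[0,0,0],[0,0,0]]]'
python3 -c "
from h import *
go(.438,.4048,.0195,-5.1)"
```

```text
time: 31.1
tool_pos: [0.4374, 0.4045, 0.0187]
ee_rot: [3.14, 0.002, -0.097]
wrist_force: [-0.2, -0.2, 0.5]
width: 0.0658
finger_force: 0.0
turn z -0.4 shift mm [ 0.6 -0.3 -0.8] at [0.4374 0.4045 0.0187] rpy [ 1.799e+02  1.000e-01 -5.500e+00] t 31.1 w 0.0658
```

```bash
python3 -m crank '[[0.5,[0,0,0],[0,0,0]],[1,[0,0,0],[0,0,0]],[1,[0,0,0],[0,0,0]],[1,[0,0,0],[0,0,0]],[1,[0,0,0],[0,0,0]]]'
python3 -m crank '[[1,[0,0,-0.02],[0,0,0]],[1,[0,0,-0.04],[0,0,0]],[1,[0,0,-0.045],[0,0,0]],[1,[0,0,-0.045],[0,0,0]],[1,[0,0,-0.04],[0,0,0]],[1,[0,0,0],[0,0,-5.5]],[1,[0,0,0],[0,0,0]],[1,[0,0,0],[0,0,0]]]'
python3 -c "
from h import *
tote(-.0672,-.030,.2,0)"
```

```text
time: 31.6
tool_pos: [0.4387, 0.4054, 0.021]
ee_rot: [-3.141, -0.001, -0.097]
wrist_force: [0.5, -0.9, 3.4]
width: 0.0377
finger_force: 30.0
time: 32.4
tool_pos: [0.4377, 0.4046, 0.2086]
ee_rot: [3.14, 0.002, -0.003]
wrist_force: [0.4, 0.5, -0.7]
width: 0.0374
finger_force: 30.0
turn z -0.2 shift mm [ 42.  671.2   8.6] at [0.4377 0.4046 0.2086] rpy [ 1.799e+02  1.000e-01 -2.000e-01] t 32.4 w 0.0374
```

```bash
python3 -m crank '[[1,[0.003,0.0447,0],[0,0,0]],[1,[0.003,0.0447,0],[0,0,0]],[1,[0.003,0.0447,0],[0,0,0]],[1,[0.003,0.0447,0],[0,0,0]],[1,[0.003,0.0447,0],[0,0,0]],[1,[0.003,0.0447,0],[0,0,0]],[1,[0.003,0.0447,0],[0,0,0]],[1,[0.003,0.0447,0],[0,0,0]]]'
python3 -m crank '[[1,[0.003,0.0447,0],[0,0,0]],[1,[0.003,0.0447,0],[0,0,0]],[1,[0.003,0.0447,0],[0,0,0]],[1,[0.003,0.0447,0],[0,0,0]],[1,[0.003,0.0447,0],[0,0,0]],[1,[0.003,0.0447,0],[0,0,0]],[1,[0,0.0447,0],[0,0,-6.8]],[1,[0,0,0],[0,0,0]]]'
python3 -c "
from h import *
tote(-.0672,-.030,.0245)"
```

```text
time: 33.2
tool_pos: [0.4606, 0.0457, 0.208]
ee_rot: [3.142, 0.003, -0.002]
wrist_force: [-0.1, 0.0, -1.7]
width: 0.0377
finger_force: 30.0
time: 34.0
tool_pos: [0.4779, -0.2698, 0.2067]
ee_rot: [-3.14, 0.005, 0.111]
wrist_force: [0.7, -0.0, -0.6]
width: 0.0381
finger_force: 30.0
turn z -0.2 shift mm [  2.2  -3.1 182.2] at [ 0.4779 -0.2698  0.2067] rpy [-179.9    0.3    6.4] t 34.0 w 0.0381
```

```bash
python3 -m crank '[[1,[0.002,-0.0025,0.045],[0,0,0]],[1,[0,0,0.045],[0,0,0]],[1,[0,0,0.045],[0,0,0]],[1,[0,0,0],[0,0,0]],[1,[0,0,0.015],[0,0,0]],[1,[0,0,0.01],[0,0,0]],[1,[0,0,0.01],[0,0,0]],[1,[0,0,0],[0,0,0]]]'
python3 -m crank '[[1,[0,0,0.003],[0,0,0]],[1,[0,0,0],[0,0,0]],[1,[0,0,0],[0,0,0]]]'
python3 -c "
from h import *
tote(-.0672,-.030,.0245)"
```

```text
time: 34.8
tool_pos: [0.4812, -0.2626, 0.0397]
ee_rot: [-3.141, 0.0, 0.118]
wrist_force: [-0.5, 0.4, -0.9]
width: 0.0375
finger_force: 30.0
time: 35.1
tool_pos: [0.4816, -0.263, 0.0376]
ee_rot: [3.141, -0.001, 0.118]
wrist_force: [-0.5, 0.3, -1.3]
width: 0.0379
finger_force: 30.0
turn z 0.1 shift mm [-2.3  3.2 13.1] at [ 0.4816 -0.263   0.0376] rpy [ 1.8e+02 -1.0e-01  6.7e+00] t 35.1 w 0.0379
```

```bash
python3 -m crank '[[1,[-0.002,0.003,0.006],[0,0,0]],[1,[0,0,0.003],[0,0,0]],[1,[0,0,0.002],[0,0,0]],[1,[0,0,0.001],[0,0,0]],[1,[0,0,0],[0,0,0]],[1,[0,0,0],[0,0,0]]]'
python3 -c "
from h import *
tote(-.0672,-.030,.0245)"
```

```text
time: 35.7
tool_pos: [0.4797, -0.266, 0.025]
ee_rot: [3.141, -0.0, 0.118]
wrist_force: [-0.0, 0.2, -1.2]
width: 0.0378
finger_force: 30.0
turn z 0.1 shift mm [-0.1  0.5  0.5] at [ 0.4797 -0.266   0.025 ] rpy [180.   -0.    6.7] t 35.7 w 0.0378
```

```bash
python3 -m crank '[[1,[0,0,0.001],[0,0,0]],[1,[0,0,0],[0,0,0]],[1,[0,0,0.0005],[0,0,0]],[1,[0,0,0],[0,0,0]]]'
python3 -m crank '[[0.5,[0,0,0],[0,0,0]],[0.5,[0,0,0],[0,0,0]],[0.5,[0,0,0],[0,0,0]],[0.5,[0,0,-0.02],[0,0,0]],[0.5,[0,0,-0.04],[0,0,0]],[0.35,[0,0,-0.045],[0,0,0]],[0.35,[0,0,-0.045],[0,0,0]],[0.35,[0,0,-0.03],[0,0,0]]]'
python3 -m crank '[[0.3,[0,-0.045,0],[0,0,6.7]],[0.3,[0.003,-0.045,0],[0,0,0]],[0.3,[0.003,-0.045,0],[0,0,0]],[0.3,[0.003,-0.045,0],[0,0,0]],[0.3,[0.003,-0.045,0],[0,0,0]],[0.3,[0.003,-0.045,0],[0,0,0]],[0.3,[0.003,-0.045,0],[0,0,0]],[0.3,[0.003,-0.045,0],[0,0,0]]]'
python3 - <<'E'
from h import *
v=snap("top"); P=cloud(v)
print("tote");[print(b) for b in boxes(None,P,.38,.7,-.33,-.12,.03,.06,3)]
print("left");[print(b) for b in boxes(None,P,.2,.65,.3,.55,.028,.05)]
go(.520,.480,.2,0)
E
```

```text
time: 36.1
tool_pos: [0.4798, -0.2661, 0.0249]
ee_rot: [3.141, -0.001, 0.118]
wrist_force: [-2.1, 1.0, 7.8]
width: 0.0378
finger_force: 30.0
time: 36.9
tool_pos: [0.4805, -0.2665, 0.2071]
ee_rot: [3.138, -0.003, 0.118]
wrist_force: [0.3, -0.8, 0.1]
width: 0.061
finger_force: 0.0
time: 37.7
tool_pos: [0.4949, 0.0956, 0.2032]
ee_rot: [3.141, -0.0, 0.001]
wrist_force: [0.6, 0.2, 0.5]
width: 0.0657
finger_force: 0.0
tote
(array([ 635.4, -236.1]), 63, 60, 6.7, 'z43', 356)
(array([ 575.8, -253.3]), 50, 40, 2.4, 'z42', 306)
(array([ 569.3, -195.6]), 50, 39, 4.7, 'z42', 307)
(array([ 539.8, -229.6]), 25, 10, -88.1, 'z50', 44)
(array([ 479.8, -265.9]), 104, 40, 7.0, 'z42', 650)
left
(array([620.1, 517. ]), 65, 60, 89.3, 'z33', 295)
(array([519.9, 479.5]), 103, 42, -0.6, 'z38', 653)
turn z 0.5 shift mm [  25.4 -377.7    3. ] at [0.4946 0.1023 0.203 ] rpy [-179.6    0.     0.5] t 37.75 w 0.0656
```

```bash
python3 -m crank '[[0.3,[0.003,-0.047,0],[0,0,0]],[0.3,[0.003,-0.047,0],[0,0,0]],[0.3,[0.003,-0.047,0],[0,0,0]],[0.3,[0.003,-0.047,0],[0,0,0]],[0.3,[0.003,-0.047,0],[0,0,0]],[0.3,[0.003,-0.047,0],[0,0,0]],[0.3,[0.003,-0.047,0],[0,0,0]],[0.3,[0.003,-0.047,0],[0,0,0]]]'
python3 -m crank '[[0.3,[0,0,0.045],[0,0,0.5]],[0.3,[0,0,0.045],[0,0,0]],[0.3,[0,0,0.04],[0,0,0]],[0.3,[0,0,0],[0,0,0]],[0.3,[0,0,0],[0,0,0]]]'
python3 -c "
from h import *
go(.520,.480,.0195,-.4)"
```

```text
time: 38.55
tool_pos: [0.5188, 0.4714, 0.2027]
ee_rot: [3.141, 0.0, 0.001]
wrist_force: [0.4, 0.3, 0.3]
width: 0.0659
finger_force: 0.0
time: 39.05
tool_pos: [0.5186, 0.4693, 0.0727]
ee_rot: [3.14, 0.002, -0.008]
wrist_force: [0.5, 1.1, 0.2]
width: 0.0658
finger_force: 0.0
turn z -0.1 shift mm [  1.3 -10.7  53.2] at [0.5186 0.4693 0.0727] rpy [ 1.799e+02  1.000e-01 -5.000e-01] t 39.05 w 0.0658
```

```bash
python3 -m crank '[[0.3,[0.001,-0.0105,0],[0,0,0]],[0.3,[0,0,0],[0,0,0]],[0.3,[0,0,0.02],[0,0,0]],[0.3,[0,0,0.02],[0,0,0]],[0.3,[0,0,0.013],[0,0,0]],[0.3,[0,0,0],[0,0,0]],[0.5,[0,0,0],[0,0,0]],[1,[0,0,0],[0,0,0]]]'
python3 -m crank '[[1,[0,0,0],[0,0,0]],[1,[0,0,0],[0,0,0]],[1,[0,0,0],[0,0,0]]]'
python3 -m crank '[[1,[0,0,-0.02],[0,0,0]],[1,[0,0,-0.04],[0,0,0]],[1,[0,0,-0.045],[0,0,0]],[1,[0,0,-0.045],[0,0,0]],[1,[0,0,-0.04],[0,0,0]],[1,[0,0,0],[0,0,0]],[1,[0,0,0],[0,0,0]]]'
python3 -c "
from h import *
tote(-.0672,.030,.2,0)"
```

```text
time: 39.85
tool_pos: [0.5208, 0.481, 0.0224]
ee_rot: [-3.14, -0.002, -0.008]
wrist_force: [0.5, 0.6, -0.1]
width: 0.0532
finger_force: 0.0
time: 40.15
tool_pos: [0.5204, 0.4805, 0.0216]
ee_rot: [-3.141, -0.002, -0.008]
wrist_force: [-0.2, -0.8, 3.1]
width: 0.0377
finger_force: 30.0
time: 40.85
tool_pos: [0.5201, 0.4805, 0.2115]
ee_rot: [-3.14, -0.002, -0.008]
wrist_force: [-0.7, 0.1, -1.8]
width: 0.0376
finger_force: 30.0
turn z -0.4 shift mm [-47.3 687.5  11.5] at [0.5201 0.4805 0.2115] rpy [-1.799e+02 -1.000e-01 -4.000e-01] t 40.85 w 0.0376
```

```bash
python3 -m crank '[[1,[-0.003,0.0458,0],[0,0,0]],[1,[-0.003,0.0458,0],[0,0,0]],[1,[-0.003,0.0458,0],[0,0,0]],[1,[-0.003,0.0458,0],[0,0,0]],[1,[-0.003,0.0458,0],[0,0,0]],[1,[-0.003,0.0458,0],[0,0,0]],[1,[-0.003,0.0458,0],[0,0,0]],[1,[-0.003,0.0458,0],[0,0,0]]]'
python3 -m crank '[[1,[-0.003,0.0458,0],[0,0,0]],[1,[-0.003,0.0458,0],[0,0,0]],[1,[-0.003,0.0458,0],[0,0,0]],[1,[-0.003,0.0458,0],[0,0,0]],[1,[-0.003,0.0458,0],[0,0,0]],[1,[-0.003,0.0458,0],[0,0,0]],[1,[-0.003,0.0458,0],[0,0,-7]],[1,[0,0,0],[0,0,0]]]'
python3 -m crank '[[1,[0,0,0],[0,0,0]],[1,[0,0,0],[0,0,0]]]'
python3 -c "
from h import *
tote(-.0672,.030,.0255)"
```

```text
time: 41.65
tool_pos: [0.4909, 0.1122, 0.2068]
ee_rot: [3.141, 0.006, -0.008]
wrist_force: [0.8, -0.6, -0.2]
width: 0.0379
finger_force: 30.0
time: 42.45
tool_pos: [0.467, -0.2106, 0.2062]
ee_rot: [-3.14, 0.007, 0.109]
wrist_force: [0.5, -0.2, -1.4]
width: 0.0376
finger_force: 30.0
time: 42.65
tool_pos: [0.4688, -0.2051, 0.2085]
ee_rot: [-3.139, 0.003, 0.114]
wrist_force: [0.9, 0.4, -1.0]
width: 0.0377
finger_force: 30.0
turn z -0.0 shift mm [  3.8   2.3 183. ] at [ 0.4688 -0.2051  0.2085] rpy [-179.8    0.2    6.6] t 42.65 w 0.0377
```

```bash
python3 -m crank '[[1,[0.004,0.002,0.045],[0,0,0]],[1,[0,0,0.045],[0,0,0]],[1,[0,0,0.045],[0,0,0]],[1,[0,0,0],[0,0,0]],[1,[0,0,0.015],[0,0,0]],[1,[0,0,0.01],[0,0,0]],[1,[0,0,0],[0,0,0]],[1,[0,0,0],[0,0,0]]]'
python3 - <<'E'
from h import *
tote(-.0672,.030,.0255)
P=cloud(snap("scene"))
print("tote");[print(b) for b in boxes(None,P,.38,.55,-.33,-.12,.025,.08,10)]
E
```

```text
time: 43.45
tool_pos: [0.4745, -0.208, 0.052]
ee_rot: [3.14, -0.002, 0.115]
wrist_force: [-0.0, -0.4, -0.3]
width: 0.0376
finger_force: 30.0
turn z -0.0 shift mm [-1.6 -1.2 26.5] at [ 0.4745 -0.208   0.052 ] rpy [ 1.799e+02 -1.000e-01  6.600e+00] t 43.45 w 0.0376
tote
(array([ 488.7, -228.8]), 131, 115, 5.7, 'z54', 745)
```

```bash
python3 -m crank '[[1,[-0.0015,-0.001,0.01],[0,0,0]],[1,[0,0,0.008],[0,0,0]],[1,[0,0,0],[0,0,0]],[1,[0,0,0.004],[0,0,0]],[1,[0,0,0.002],[0,0,0]],[1,[0,0,0],[0,0,0]],[1,[0,0,0],[0,0,0]]]'
python3 -c "
from h import *
tote(-.0672,.030,.0255)"
```

```text
time: 44.2
tool_pos: [0.4721, -0.2072, 0.0266]
ee_rot: [3.141, -0.0, 0.114]
wrist_force: [0.3, -0.6, -0.6]
width: 0.0377
finger_force: 30.0
turn z -0.1 shift mm [ 0.7 -0.2  1.1] at [ 0.4721 -0.2072  0.0266] rpy [180.   -0.    6.5] t 44.2 w 0.0377
```

```bash
python3 -m crank '[[1,[0,0,0.001],[0,0,0]],[1,[0,0,0.0005],[0,0,0]],[1,[0,0,0],[0,0,0]],[1,[0,0,0],[0,0,0]]]'
python3 -m crank '[[0.52,[0,0,0],[0,0,0]],[0.52,[0,0,0],[0,0,0]],[0.52,[0,0,0],[0,0,0]],[0.52,[0,0,-0.02],[0,0,0]],[0.52,[0,0,-0.04],[0,0,0]],[0.52,[0,0,-0.045],[0,0,0]],[0.52,[0,-0.045,-0.045],[0,0,0]],[0.52,[0,-0.045,0],[0,0,0]]]'
python3 -m crank '[[0.52,[0,-0.045,0],[0,0,0]],[0.52,[0,-0.045,0],[0,0,0]],[0.52,[0,-0.045,0],[0,0,0]],[0.52,[0,0,0],[0,0,0]]]'
python3 - <<'E'
from h import *
v=snap("top"); P=cloud(v)
print("tote");[print(b) for b in boxes(None,P,.38,.7,-.33,-.12,.03,.06,3)]
print("left");[print(b) for b in boxes(None,P,.2,.65,.3,.55,.028,.05)]
x,y=P[...,0],P[...,1]; near=np.hypot(x-.438,y+.391)<.05
m=near&(P[...,2]>.044)&(P[...,2]<.06); print("lug",P[m].mean(0),np.percentile(P[m],[10,90],axis=0),m.sum())
m=near&(P[...,2]>.017)&(P[...,2]<.035); c,r=cv2.minEnclosingCircle((P[m][:,:2]*1000).astype(np.float32)); print("counter",c,r)
m=near&(P[...,2]>.028)&(P[...,2]<.033); print("wheel",cv2.minEnclosingCircle((P[m][:,:2]*1000).astype(np.float32)))
print("circle px",pix2w(v,370+424.5/4-.4,180+445/4-.4,.022))
I=v["color"][180:320,370:530,::-1]
cv2.imwrite("pics/crop4.png",cv2.resize(I,None,fx=5,fy=4*1.0,interpolation=cv2.INTER_CUBIC) if 0 else cv2.resize(I,None,fx=4,fy=4,interpolation=cv2.INTER_CUBIC))
J=v["color"][268:315,450:500,::-1]; cv2.imwrite("pics/cnt4.png",cv2.resize(J,None,fx=12,fy=12,interpolation=cv2.INTER_CUBIC))
go(.4,-.25,.2,90)
E
```

```text
time: 44.6
tool_pos: [0.4723, -0.2073, 0.0255]
ee_rot: [3.141, -0.001, 0.114]
wrist_force: [-0.4, 0.4, 3.0]
width: 0.0376
finger_force: 30.0
time: 45.4
tool_pos: [0.4661, -0.1289, 0.1718]
ee_rot: [3.135, -0.011, 0.111]
wrist_force: [1.1, 0.5, 1.0]
width: 0.0452
finger_force: 0.0
time: 45.8
tool_pos: [0.4466, 0.0114, 0.1655]
ee_rot: [-3.14, -0.001, 0.122]
wrist_force: [-0.1, -0.4, 0.3]
width: 0.0457
finger_force: 0.0
tote
(array([ 635.4, -236.5]), 65, 58, 4.6, 'z43', 360)
(array([ 575.6, -253.1]), 50, 40, 4.1, 'z42', 310)
(array([ 569.1, -195.3]), 50, 39, 5.2, 'z42', 309)
(array([ 539.8, -229.6]), 25, 10, -87.6, 'z49', 45)
(array([ 479.9, -265.5]), 104, 39, 7.3, 'z42', 655)
(array([ 471.8, -207.1]), 104, 39, 6.2, 'z42', 639)
left
(array([618.8, 517.6]), 64, 62, -89.5, 'z33', 286)
lug [ 0.44323368 -0.37009679  0.05276724] [[ 0.43945216 -0.37478161  0.05030689]
 [ 0.44695935 -0.36560996  0.05575039]] 20
counter (438.749755859375, -390.4393615722656) 40.23651123046875
wheel ((434.74957275390625, -388.05975341796875), 32.520572662353516)
circle px [ 0.43851524 -0.39093839  0.022     ]
turn z -83.2 shift mm [-259.   -47.1  -34.6] at [0.4471 0.009  0.1654] rpy [180.   -0.    6.8] t 45.85 w 0.0451
```

View pics/crop4.png

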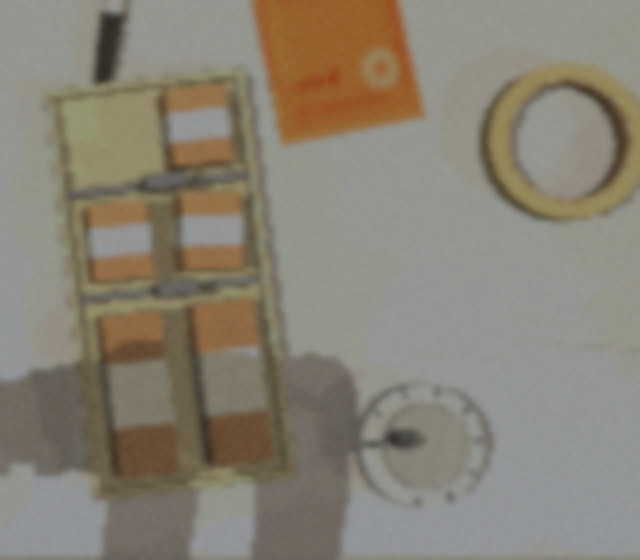

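View pics/cnt4.png

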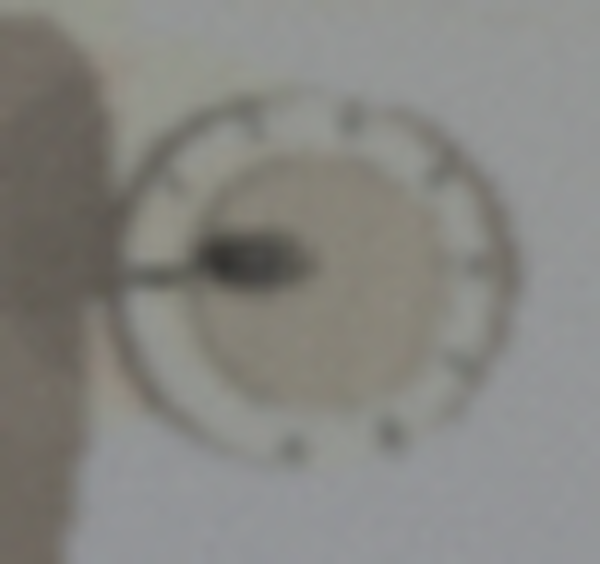

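All five cartons lie flat in the right bays: longs (140,395) and (230,380), shorts (118,240), (210,235) and (197,125). Ticks in the counter crop: 0 at (155,275), 5 at (475,265). The lug is near tick 0.

```bash
python3 -m crank '[[0.6,[-0.03,-0.01,0],[0,0,-8]],[0.6,[0,0,0],[0,0,-8]],[0.6,[0,0,0],[0,0,-8]],[0.6,[0,0,0],[0,0,-8]],[0.6,[0,0,0],[0,0,-8]],[0.6,[0,0,0],[0,0,-8]],[0.6,[0,0,0],[0,0,-8]],[0.6,[0,0,0],[0,0,-8]]]'
python3 -m crank '[[0.6,[0,0,-0.03],[0,0,-8]],[0.6,[0,0,0],[0,0,-8]],[0.6,[0,0,0],[0,0,-3]],[0.6,[0,0,0],[0,0,0]]]'
python3 - <<'E'
from h import *
from scipy.optimize import least_squares
v=snap("top")
px=[(155,275),(178,182),(252,122),(350,118),(442,165),(475,265),(462,362),(390,432),(292,447)]
W=np.array([pix2w(v,450+(a+.5)/12-.5,268+(b+.5)/12-.5,.022)[:2] for a,b in px])
f=lambda q:(q[:2]+q[2]*np.c_[np.sin(.6*np.arange(1,9)+q[3]),np.cos(.6*np.arange(1,9)+q[3])]-W[1:]).ravel()
r=least_squares(f,[.438,-.391,.033,0]); print(r.x,np.abs(r.fun).max())
c=r.x[:2]; w=lambda p:np.arctan2(p[0]-c[0],p[1]-c[1])-r.x[3]
print("lug angle",w((.4432,-.3701)),"t0",w(W[0])); a=3.0+r.x[3]; print("target lug",c+.02*np.array([np.sin(a),np.cos(a)]))
go(.4432,-.3701,.1,90)
E
```

```text
time: 46.65
tool_pos: [0.4168, 0.0118, 0.1651]
ee_rot: [3.142, 0.001, 1.235]
wrist_force: [-0.1, -0.5, -0.7]
width: 0.0376
finger_force: 0.0
time: 47.05
tool_pos: [0.4169, 0.012, 0.1953]
ee_rot: [3.141, 0.001, 1.56]
wrist_force: [0.2, -0.5, 0.2]
width: 0.0376
finger_force: 0.0
[ 0.43835352 -0.39026706  0.03593624  0.03569704] 0.0013459517299679313
lug angle 0.20014710656392137 t0 -0.0016868729466479881
target lug [ 0.44046748 -0.41015502]
turn z -0.6 shift mm [-382.3   26.5   95.2] at [0.4167 0.0122 0.1952] rpy [-180.     0.    89.4] t 47.1 w 0.0374
```

```bash
python3 -m crank '[[0.6,[-0.0475,0.0035,0],[0,0,0]],[0.6,[-0.0475,0.0035,0],[0,0,0]],[0.6,[-0.0475,0.0035,0],[0,0,0]],[0.6,[-0.0475,0.0035,0],[0,0,0]],[0.6,[-0.0475,0.0035,0],[0,0,0]],[0.6,[-0.0475,0.0035,0],[0,0,0]],[0.6,[-0.0475,0.0035,0],[0,0,0]],[0.6,[-0.0475,0.003,0],[0,0,0]]]'
python3 -m crank '[[0.6,[0,0,0.04],[0,0,6.5]],[0.6,[0,0,0.04],[0,0,6.4]],[0.6,[0,0,0.02],[0,0,0]],[0.6,[0,0,0],[0,0,0]],[0.6,[0,0,0],[0,0,0]]]'
python3 -c "
from h import *
go(.4432,-.3701,.034,76.5)"
```

```text
time: 47.9
tool_pos: [0.4402, -0.3696, 0.1948]
ee_rot: [-3.141, -0.0, 1.56]
wrist_force: [0.3, 1.3, -0.4]
width: 0.0375
finger_force: 0.0
time: 48.4
tool_pos: [0.4408, -0.3673, 0.0954]
ee_rot: [-3.141, 0.0, 1.337]
wrist_force: [-0.3, 0.1, 0.7]
width: 0.0376
finger_force: 0.0
turn z 0.1 shift mm [-2.1  3.  61.4] at [ 0.4408 -0.3673  0.0954] rpy [-180.     0.    76.6] t 48.4 w 0.0376
```

```bash
python3 -m crank '[[0.6,[-0.002,0.003,0],[0,0,0]],[0.6,[0,0,0.02],[0,0,0]],[0.6,[0,0,0.02],[0,0,0]],[0.6,[0,0,0.015],[0,0,0]],[0.6,[0,0,0],[0,0,0]],[0.6,[0,0,0.005],[0,0,0]],[0.6,[0,0,0],[0,0,0]]]'
python3 -m crank '[[1,[0,0,0],[0,0,0]],[1,[0,0,0],[0,0,0]],[1,[0,0,0],[0,0,0]],[1,[0,0,0],[0,0,0]],[1,[0,0,0],[0,0,0]]]'
python3 -c "
from h import *
go(.4432,-.3701,.034,76.5)"
```

```text
time: 49.1
tool_pos: [0.4439, -0.3699, 0.036]
ee_rot: [3.141, 0.001, 1.338]
wrist_force: [-0.9, 0.5, 0.3]
width: 0.0379
finger_force: 0.0
time: 49.6
tool_pos: [0.4434, -0.3694, 0.0357]
ee_rot: [-3.141, 0.0, 1.338]
wrist_force: [-1.4, 0.1, 2.1]
width: 0.0114
finger_force: 30.0
turn z 0.1 shift mm [-0.7  0.   1.7] at [ 0.4434 -0.3694  0.0357] rpy [-180.     0.    76.6] t 49.6 w 0.0114
```

Lug gripped. Now turn it round the wheel's axis: 20 rows of 8° in total, starting with 6.

```bash
python3 -m crank '[[1,[-0.0002,0.0028,0],[0,0,8]],[1,[-0.0002,0.0028,0],[0,0,8]],[1,[-0.0002,0.0028,0],[0,0,8]],[1,[-0.0002,0.0028,0],[0,0,8]],[1,[-0.0002,0.0028,0],[0,0,8]],[1,[-0.0002,0.0028,0],[0,0,8]],[1,[0,0,0],[0,0,0]],[1,[0,0,0],[0,0,0]]]'
python3 - <<'E'
from h import *
o=robot.get_obs();y=np.degrees(o["ee_rot"][2]);a=np.radians(90-y)
x,yy=.43835+.02*np.sin(a),-.39027+.02*np.cos(a); print("ideal",x,yy); go(x,yy,.0357,y)
E
```

```text
time: 50.4
tool_pos: [0.4571, -0.381, 0.0358]
ee_rot: [3.138, 0.0, 0.503]
wrist_force: [0.8, -5.4, -0.3]
width: 0.0113
finger_force: 30.0
ideal 0.455875115966799 -0.3806330756799564
turn z -0.0 shift mm [-0.9 -0.9  0.1] at [ 0.4571 -0.381   0.0358] rpy [179.8   0.   28.8] t 50.4 w 0.0113
```

```bash
python3 -m crank '[[1,[-0.0005,0.0025,0],[0,0,8]],[1,[-0.0002,0.0028,0],[0,0,8]],[1,[-0.0002,0.0028,0],[0,0,8]],[1,[-0.0002,0.0028,0],[0,0,8]],[1,[-0.0002,0.0028,0],[0,0,8]],[1,[-0.0002,0.0028,0],[0,0,8]],[1,[-0.0002,0.0028,0],[0,0,8]],[1,[0,0,0],[0,0,0]]]'
python3 - <<'E'
from h import *
o=robot.get_obs();y=np.degrees(o["ee_rot"][2]);a=np.radians(90-y)
x,yy=.43835+.02*np.sin(a),-.39027+.02*np.cos(a); print("ideal",x,yy); go(x,yy,.0357,y); go(.4405,-.4102,.0357,-83.9)
E
```

```text
time: 51.2
tool_pos: [0.4566, -0.402, 0.0359]
ee_rot: [3.136, -0.005, -0.478]
wrist_force: [1.8, -9.0, -3.5]
width: 0.0108
finger_force: 30.0
ideal 0.4561104319790453 -0.3994660347931978
turn z -0.0 shift mm [-1.6 -2.   0.2] at [ 0.4566 -0.402   0.0359] rpy [179.7  -0.3 -27.4] t 51.2 w 0.0108
turn z 56.5 shift mm [ 6.5 16.9  0.2] at [ 0.4566 -0.402   0.0359] rpy [179.7  -0.3 -27.4] t 51.2 w 0.0108
```

```bash
python3 -m crank '[[1,[-0.0012,0.0022,0],[0,0,8]],[1,[-0.0002,0.0026,0],[0,0,8]],[1,[-0.0002,0.0026,0],[0,0,8]],[1,[-0.0002,0.0026,0],[0,0,8]],[1,[-0.0002,0.0026,0],[0,0,8]],[1,[-0.0002,0.0028,0],[0,0,8]],[1,[-0.0002,0.0028,0],[0,0,8]],[1,[0,0,0],[0,0,0]]]'
python3 -m crank '[[1,[0,0,0],[0,0,0]],[1,[0,0,0],[0,0,0]]]'
python3 - <<'E'
from h import *
go(.4405,-.4102,.0357,-83.9)
E
```

```text
time: 52.0
tool_pos: [0.4385, -0.4136, 0.036]
ee_rot: [3.138, -0.012, -1.456]
wrist_force: [-4.4, -14.3, -4.1]
width: 0.0109
finger_force: 30.0
time: 52.2
tool_pos: [0.4385, -0.4136, 0.036]
ee_rot: [3.138, -0.012, -1.454]
wrist_force: [-3.5, -15.3, -4.5]
width: 0.0111
finger_force: 30.0
turn z 0.6 shift mm [-3.2 -2.3  0.3] at [ 0.4385 -0.4136  0.036 ] rpy [179.8  -0.7 -83.3] t 52.2 w 0.0111
```

```bash
python3 -m crank '[[1,[-0.003,-0.002,0],[0,0,0.6]],[1,[0,0,0],[0,0,0]],[1,[0,0,0],[0,0,0]],[1,[0,0,0],[0,0,0]]]'
python3 - <<'E'
from h import *
go(.4405,-.4102,.0357,-83.9)
E
python3 -m crank '[[0.75,[0,0,0],[0,0,0]],[0.6,[0,0,0],[0,0,0]],[0.6,[0,0,0],[0,0,0]],[0.6,[0,0,-0.03],[0,0,0]],[0.6,[0,0,-0.04],[0,0,0]],[0.6,[0,0,-0.04],[0,0,0]],[0.6,[0,0,0],[0,0,0]]]'
python3 -m crank '[[0.6,[-0.045,0,-0.02],[0,0,0]],[0.6,[-0.045,0,0],[0,0,0]],[0.6,[-0.045,0,0],[0,0,0]],[0.6,[-0.045,0,0],[0,0,0]],[0.6,[-0.045,0,0],[0,0,0]],[0.6,[-0.045,0,0],[0,0,0]],[0.6,[-0.045,0,0],[0,0,0]],[0.6,[-0.045,0,0],[0,0,0]]]'
python3 -m crank '[[0.6,[-0.045,0,0],[0,0,0]],[0.6,[0,0,0],[0,0,0]]]'
python3 - <<'E'
from h import *
v=snap("top"); P=cloud(v)
print("tote");[print(b) for b in boxes(None,P,.38,.7,-.33,-.12,.03,.06,3)]
for k in range(2):
    near=np.hypot(P[...,0]-.438,P[...,1]+.391)<.05
    m=near&(P[...,2]>.044)&(P[...,2]<.06); p=P[m].mean(0); print("lug",p,"angle",(np.arctan2(p[0]-.43835,p[1]+.39027)-.0357)%6.283)
    P=cloud(snap("top"))
J=v["color"][180:320,370:530,::-1]; cv2.imwrite("pics/cnt5.png",cv2.resize(J,None,fx=5,fy=4.2,interpolation=cv2.INTER_CUBIC))
E
```

```text
time: 52.6
tool_pos: [0.4389, -0.4134, 0.0361]
ee_rot: [3.135, -0.017, -1.465]
wrist_force: [-6.0, -20.8, -4.9]
width: 0.0109
finger_force: 30.0
turn z -0.0 shift mm [-3.  -2.   0.4] at [ 0.4389 -0.4134  0.0361] rpy [179.6  -1.  -83.9] t 52.6 w 0.0109
time: 53.3
tool_pos: [0.4453, -0.4059, 0.1531]
ee_rot: [-3.133, -0.01, -1.463]
wrist_force: [0.2, -0.5, 0.5]
width: 0.0378
finger_force: 0.0
time: 54.1
tool_pos: [0.3812, -0.0884, 0.1641]
ee_rot: [-3.118, 0.038, -1.404]
wrist_force: [-0.4, -0.5, 0.3]
width: 0.0378
finger_force: 0.0
time: 54.3
tool_pos: [0.3648, -0.0655, 0.1649]
ee_rot: [-3.106, 0.053, -1.381]
wrist_force: [-0.1, -0.1, 0.3]
width: 0.0376
finger_force: 0.0
tote
(array([ 635.5, -236.4]), 64, 59, 5.7, 'z42', 360)
(array([ 575.8, -253.2]), 50, 38, 2.5, 'z42', 306)
(array([ 569.1, -195.4]), 50, 39, 6.0, 'z42', 308)
(array([ 539.9, -229.8]), 24, 10, -88.7, 'z50', 45)
(array([ 478.4, -277.4]), 104, 40, 6.8, 'z42', 653)
(array([ 471.9, -207.1]), 104, 39, 5.9, 'z42', 640)
lug [ 0.44100036 -0.40942887  0.0517295 ] angle 2.9684290970293095
lug [ 0.44094193 -0.40946559  0.05248114] angle 2.971676934747116
```

View pics/cnt5.png

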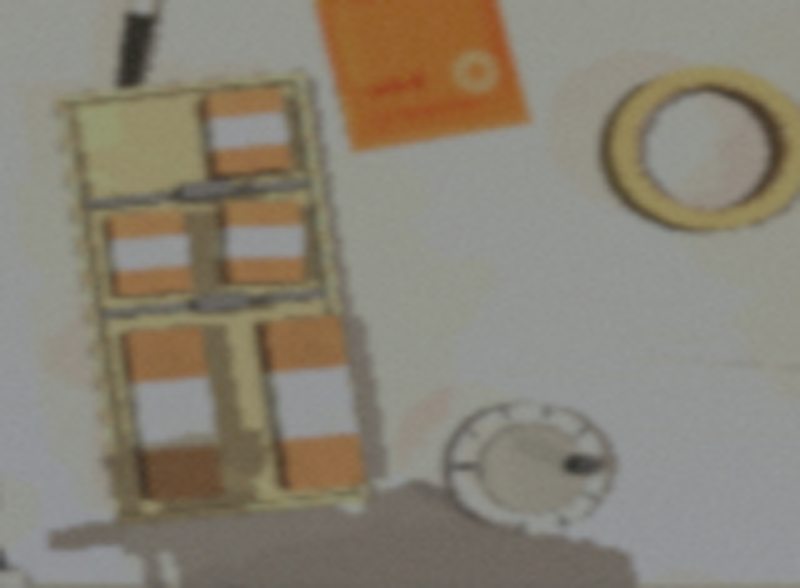

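The lug stands at tick 5, measured at about 2.97 rad. One long carton got nudged sideways against the tote wall (y about -41 mm in the tote's frame) but still lies flat and within limits. Handing in.

```bash
python3 -m crank '[[0.6,[0,0,0],[0,0,0]],[0.6,[0,0,0],[0,0,0]],[0.6,[0,0,0],[0,0,0]]]'; python3 -c "
from h import *
P=cloud(snap('top'));[print(b) for b in boxes(None,P,.38,.52,-.33,-.12,.03,.06,30)]
print(robot.close_job())"
```

```text
time: 54.75
tool_pos: [0.3669, -0.0684, 0.1655]
ee_rot: [-3.106, 0.052, -1.386]
wrist_force: [0.0, 0.8, -0.3]
width: 0.0378
finger_force: 0.0
(array([ 471. , -207.2]), 102, 40, 5.4, 'z42', 623)
(array([ 474.5, -277.8]), 96, 40, 6.3, 'z42', 596)
the job is handed in; nothing more can be done
None
```

I handed the job in at about 55 s: dividers set (near bay about 122 mm, the other two about 60–62 mm), all five cartons flat in their bays, and the lug at tick 5 (about 2.97 rad); the hand-in returned no verdict, and one long carton ended up against the tote's right wall at about y = -41 mm (limit ±45 mm).

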